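# Right the toppled tin and tip walnuts into it

### The job

The square tin has toppled over on the delicatessen counter: stand it upright on the counter centred under the spout of the nut dispenser, and let go of it. Then turn the drum by its crank handle until its port faces straight down and all three walnuts have dropped into the tin; leave tin and drum so, and do not move or knock over the jar, bottle, bowl and pepper mill.

Things in the scene. Friction and masses are not known exactly. Their poses are not given: they have to be found in the camera images.
- tin_center (a point): Centre of the toppled tin: open-topped square aluminium canister, 58 x 58 mm outside, 90 mm tall, walls and floor 3 mm, 110 to 230 g. The point is on its axis half-way up (45 mm from the foot). z axis: from foot to open mouth (level at the start, straight up when the tin stands); x and y are square to the flat sides.
- dispenser: Fixed grey nut dispenser. Origin on the counter straight below the spout; y runs along the drum axis to the handle side (roughly towards the robot); x is square to it, level. The tin's place, round the origin, is open to -x, +x and +y. On the -y side stand a foot (160 x 60 x 12 mm, y = -70 to -130 mm) and a column (45 x 20 mm, 312 mm tall, y = -100 mm) carrying spout and clear drum (108 mm across, 38 mm wide), with a guard at radius 60 mm on its +x side.
- spout (a point): Centre of the downward opening of the dispenser's steel spout, 170 mm above the counter. The opening is 50 mm (dispenser x) by 31 mm (y), the spout 58 x 39 mm outside and 60 mm tall, directly below the drum.
- handle (a point): Grip point on the drum's crank handle: a level round black bar, 14 mm thick, parallel to the drum axis and 50 mm from it. The bar runs from 48 to 133 mm from the drum's middle on the dispenser's +y side; this point is 95 mm out. A flat crank arm (45 to 51 mm out) joins it to the drum; the bar is fixed in it, so it turns in the fingers. It is opposite the drum's port.
- drum_axis (a point): Middle of the drum, on its axis, 280 mm above the counter and straight above the spout.
- drum (a joint): Drum angle, rad. 0: the port (52 x 30 mm opening in the drum's round side) faces straight down, the handle is straight up. Growing values swing the handle from up over the dispenser's -x side (at pi/2) and down. Stops at -0.6 and 3.0; starts between 1.75 and 2.7, stays where left (friction 0.08 N m). The walnuts roll along the drum's bottom and drop out as it nears 0.
- jar: Bystander: squat lidded jar, 72 mm across, 85 mm tall; origin at the centre of its underside.
- bottle: Bystander: tall closed bottle, 60 mm across, 235 mm tall; origin at the centre of its underside.
- bowl: Bystander: white bowl, 110 mm across, 50 mm tall; origin at the centre of its underside.
- mill: Bystander: turned dark wooden pepper mill, 54 mm across, 150 mm tall; origin at the centre of its underside.
- nut0: One of three walnuts, round, 24 mm across, 12 g, in the drum at the start; origin at its centre.
- nut1: One of three walnuts, round, 24 mm across, 12 g, in the drum at the start; origin at its centre.
- nut2: One of three walnuts, round, 24 mm across, 12 g, in the drum at the start; origin at its centre.
- tin: The same tin; origin at the centre of its foot, axes as for tin_center.
There are look-alikes about, which are no part of the job. There is more than one size of the tin; the job needs the largest.

How it is judged:
On the way, in this order (a step that is already met when the one before it is completed fails the run):
1. the tin stands upright on the counter under the spout, let go, before the drum is turned down (angle between tin_center's own z axis and vertical below 0.1 rad and height (world z) of tin_center between 0.039 and 0.051 m and horizontal distance between tin_center and spout below 0.03 m and contact force between the fingers and tin below 0.1 N and value of joint drum above 1 rad), for 0.2 s.
2. the drum's port has been turned to face down (value of joint drum between -0.25 and 0.25 rad), for 0.1 s.
At the end, for the whole second after the job is handed in: The tin stands on the counter within 0.1 rad of upright, its axis within 30 mm of the spout's; all three walnuts are inside it; the drum's port faces down within 0.25 rad (all of step 2 and angle between tin_center's own z axis and vertical below 0.1 rad and height (world z) of tin_center between 0.039 and 0.051 m and horizontal distance between tin_center and spout below 0.03 m and x of nut0 in the frame of tin_center between -0.027 and 0.027 m and y of nut0 in the frame of tin_center between -0.027 and 0.027 m and z of nut0 in the frame of tin_center between -0.045 and 0.045 m and x of nut1 in the frame of tin_center between -0.027 and 0.027 m and y of nut1 in the frame of tin_center between -0.027 and 0.027 m and z of nut1 in the frame of tin_center between -0.045 and 0.045 m and x of nut2 in the frame of tin_center between -0.027 and 0.027 m and y of nut2 in the frame of tin_center between -0.027 and 0.027 m and z of nut2 in the frame of tin_center between -0.045 and 0.045 m); the robot touches nothing.
It fails at once if the jar is moved by more than 25 mm or tipped by more than 0.35 rad (distance of jar from where it was at the start of the episode above 0.025 m or angle between jar's own z axis and vertical above 0.35 rad).
It fails at once if the bottle is moved by more than 25 mm or tipped by more than 0.35 rad (distance of bottle from where it was at the start of the episode above 0.025 m or angle between bottle's own z axis and vertical above 0.35 rad).
It fails at once if the bowl is moved by more than 25 mm or tipped by more than 0.35 rad (distance of bowl from where it was at the start of the episode above 0.025 m or angle between bowl's own z axis and vertical above 0.35 rad).
It fails at once if the mill is moved by more than 25 mm or tipped by more than 0.35 rad (distance of mill from where it was at the start of the episode above 0.025 m or angle between mill's own z axis and vertical above 0.35 rad).
It also fails if it takes over 70 s, if anything falls off the work surface, if the arm or the gripper's body presses on something with over 40 N, if the wrist force passes 120 N, or if a joint passes its speed limit or range.

### The arm

A 6-joint arm with a two-finger parallel gripper is mounted at the origin on the work surface. World frame = base frame: x ahead of the robot, y to its left, z up, the work surface at z = 0. Lengths are in m, angles in rad, forces in N, time in s.
With the tool pointing down it reaches from about 0.4 to 0.825 m from the base axis. Payload 7 kg.
Tool frame: the origin (TCP) lies at the very end of the fingers, on their centre line; the grasp point (between the pads) lies 19 mm behind it; y points along the fingers, x is the direction in which the jaws open and shut, and the axes are right-handed (so a half turn about y gives the same grasp; the last joint's range is limited). The gripper opens to 88 mm and grips with 3 to 60 N. Pads are 19 mm wide; open, the fingers measure 130 mm over their backs; the gripper's body (78 mm by 193 mm) begins 47 mm behind the grasp point.
Start: joints at [-0.997, 0.359, 0.012, 0, -1.224, -0.288], TCP at [0.19, -0.648, 0.227] pointing down, gripper open.
Joint ranges: [-3.07, 3.07], [-1.43, 2.12], [-1.02, 1.25], [-3.03, 1.67], [-3.05, -0], [-3.03, 3.03]. Speed limits (rad/s): [2.39, 2.39, 3.01, 3.14, 3.14, 3.14].

### API

Orientations are given as [roll, pitch, yaw] about the fixed x, y, z axes, in that order (R = Rz(yaw) Ry(pitch) Rx(roll)).
In Python, from station import arm gives the robot as it stands.
- The arm moves only by the tool move_arm, never from a script. Its arguments are lists of equal length, an entry for each row: "jaw": the closure, from 0 (fully open) to 1 (shut); "offset": the shift along the tool's x, y, z in m, a list of three; "roll": the turn about the tool's y in rad. In form: {"jaw": [jaw, ...], "offset": [[dx, dy, dz], ...], "roll": [roll, ...]}. A call has 1 to 5 rows; each row shifts and turns the commanded pose from where the row before left it, along the tool's axes as they then stand; what a row does not reach is not made up. A row lasts 1/8 s, in which the tool goes at most 62.5 mm and 10.7 degrees, less where a joint would pass 70% of its speed; a pose out of reach is approached as far as the arm can. A call is refused whole if a number of a shift passes 0.0625 or a number of a turn 0.188, either way. A call with a gripper value outside its range is refused whole. The fingers move at their own pace and stop on an object; "grip_force" is the grip in N (left out, the last holds). Time passes only in rows, so rows that do not move let the fingers close. It gives the time, the measured TCP pose, the force and the opening at its end, in the units of the state.
- arm.get_state(): the state, without advancing time (a new reading comes with each control period).
- arm.grab_frame(name): name is "side" or "top"; returns a dict with "pixels" (480x640x3 uint8, blue, green, red), "fovy" (degrees; the focal length in pixels is half the picture's height over the tangent of half this angle, whatever the lens; pixels are square), "cx", "cy" (the principal point, pixels), "position" and "attitude" of the camera in the world. Camera axes: x right, y down, z forward; pixel columns grow to the right and rows downward; lengths in m; the calibration is good to about 2 mm. A picture is of the moment at which its call begins. There is no depth.
- arm.job_done(): hands the job in, once; it reports no verdict.
Trained networks look in a picture, given as the dict that the camera call returned (one of the last four; its "shot" number tells which), for a name from the list of things; names that differ only in an ending like _2 or _b are one class to them, and where a whole thing is asked for, a point or a joint stands for the part that bears it (a point fixed in the world has none). Each returns a list of dicts, best first, with "p" (0 to 1); they miss things now and then, are a little off and sometimes report something else, mostly with a low value. They report only what shows in the picture. A call takes as long as a camera call. They do not tell look-alikes from the thing itself.
- arm.recognise(picture, thing): "position" ([x, y, z] in m, in world coordinates, good to about 4 mm: the middle of the surface that is visible of it).
- arm.landmark_of(picture, thing): "position" ([x, y, z] in m, in world coordinates, good to about 4 mm: a listed point, or the origin of a listed thing).
The state is a dict: "t": time; "q": joint angles; "qd": joint speeds; "joint_efforts": joint torques, N m; "eef_pos": TCP position; "ee_rot": TCP orientation; "force": force on the tool from outside, world axes, zero at the start; "moment": the same for the moment, N m; "width": finger opening in m.
Only numpy, scipy, OpenCV 4.12 (cv2) and the standard library are available. Lean on these libraries where they do the work, as an engineer would, in place of code of your own. Each camera call takes 0.05 s, during which the arm holds its last target.

## Working session

There is one attempt and no reset: what is moved stays moved. The work goes in short steps, Python scripts to look and compute and a tool call to move; the robot and the scene stay as the last step left them, time stands still between calls to the robot, and variables do not carry over. Pictures are saved under pics/ and viewed, and the job is handed in when it is done.

Besides the shell and the picture viewer there is one more tool, called after "Emit:" as a command line: name --pt "numbers of a row" for each row, then --argument value for the rest. move_arm: Moves the arm, as the interface text tells. Its arguments: {"type":"object","properties":{"jaw":{"type":"array","items":{"type":"number"}},"offset":{"type":"array","items":{"type":"array","items":{"type":"number"}}},"roll":{"type":"array","items":{"type":"number"}},"grip_force":{"type":"number"}},"required":["jaw","offset","roll"]}

```bash
ls; mkdir -p pics
python3 - <<'E'
from station import arm
import cv2
print(arm.get_state())
for n in("side","top"):
    f=arm.grab_frame(n); cv2.imwrite(f"pics/{n}0.png",f["pixels"])
    print({k:v for k,v in f.items() if k!="pixels"})
    for t in ("tin_center","tin","dispenser","spout","handle","drum_axis","jar","bottle","bowl","mill","nut0"):
        print(t,[(round(d["p"],2),[round(float(v),3) for v in d["position"]]) for d in arm.landmark_of(f,t)])
E
```

```text
pics
{'t': 0.0, 'q': array([-9.96935769e-01,  3.59381465e-01,  1.10685483e-02, -3.65098976e-04,
       -1.22408628e+00, -2.88121722e-01]), 'qd': array([-2.80367968e-05, -1.37963364e-03, -3.00924533e-04,  3.81582670e-04,
       -4.63564437e-04, -4.67604555e-04]), 'joint_efforts': array([ 2.48864953e-04, -5.82727039e+01,  2.93069834e+01,  6.99713454e+00,
        7.24869737e-03, -1.43083153e-04]), 'eef_pos': array([ 0.19011841, -0.64716868,  0.22562771]), 'ee_rot': array([-1.57066989e+00, -1.63433312e-03,  1.85641072e+00]), 'force': array([-0.40293221,  0.11560041, -0.53154814]), 'moment': array([ 0.07038923, -0.0318675 , -0.00540822]), 'width': 0.08804841235603061}
{'fovy': 50.83379931804155, 'cx': 325.9107732461759, 'cy': 236.23585261101994, 'position': array([0.41394381, 0.90558931, 1.02719916]), 'attitude': array([-2.30368216, -0.01498371, -2.93887097]), 'shot': 1}
tin_center [(0.96, [0.665, -0.257, 0.018]), (0.74, [0.562, -0.325, 0.019]), (0.72, [0.554, -0.195, 0.035])]
tin [(0.75, [0.589, -0.3, 0.026]), (0.72, [0.635, -0.275, 0.021]), (0.62, [0.564, -0.238, 0.028])]
dispenser []
s
[... 607 characters left out ...]
.42735713e-03, -1.59318874e+00]), 'shot': 2}
tin_center [(0.85, [0.556, -0.194, 0.03]), (0.82, [0.563, -0.324, 0.027]), (0.79, [0.664, -0.257, 0.019]), (0.74, [0.748, 0.009, -0.002])]
tin [(0.94, [0.561, -0.244, 0.032]), (0.86, [0.633, -0.274, 0.024]), (0.79, [0.591, -0.302, 0.021])]
dispenser []
spout [(0.88, [0.553, 0.201, 0.172]), (0.65, [0.552, -0.197, 0.029])]
handle [(0.61, [0.455, 0.18, 0.245]), (0.31, [0.558, 0.225, 0.248])]
drum_axis [(0.55, [0.556, 0.197, 0.278]), (0.36, [0.751, 0.012, -0.002])]
jar []
bottle [(0.54, [0.75, 0.014, -0.005])]
bowl [(0.85, [0.405, 0.463, -0.004])]
mill [(0.62, [0.56, -0.244, 0.031]), (0.61, [0.392, -0.421, -0.002])]
nut0 [(0.45, [0.56, 0.227, 0.246])]
```

View pics/side0.png

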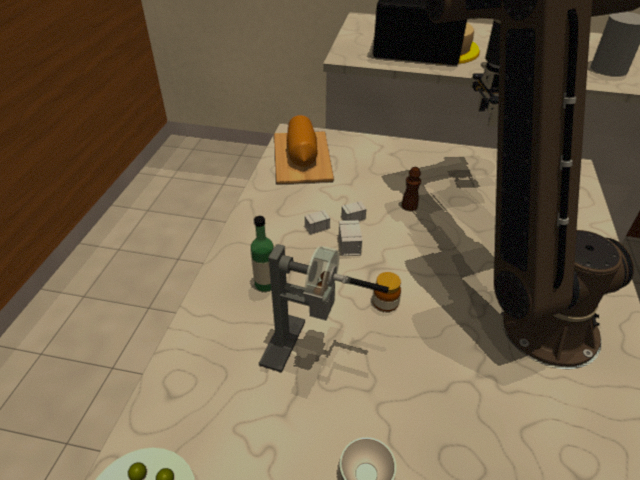

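View pics/top0.png

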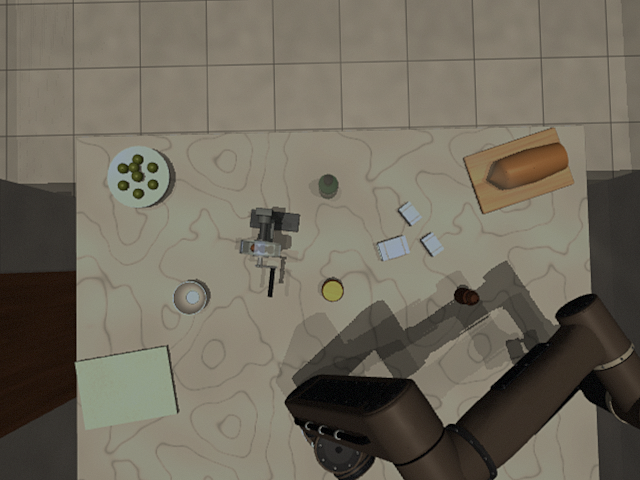

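Run:
```python
import cv2,numpy as np
a=cv2.imread("pics/top0.png")[220:420,320:520]
cv2.imwrite("pics/cropt0.png",cv2.resize(a,(600,600),interpolation=cv2.INTER_CUBIC)) if 0 else cv2.imwrite("pics/cropt0.png",cv2.resize(cv2.imread("pics/top0.png")[190:300,340:480],(760,597),interpolation=cv2.INTER_CUBIC))
```

```text
(no output)
```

View pics/cropt0.png

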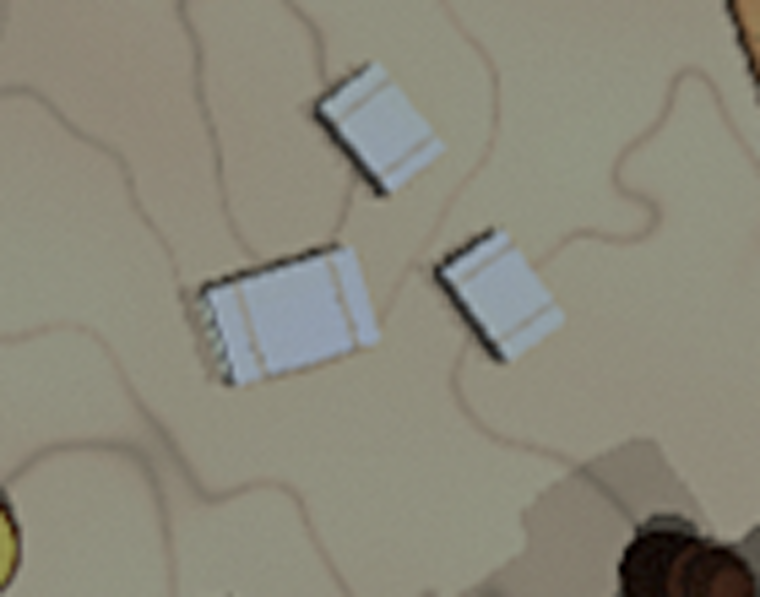

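Run:
```python
import cv2,numpy as np
i=cv2.imread("pics/side0.png")
cv2.imwrite("pics/crops0.png",np.vstack([cv2.resize(i[190:270,290:390],(600,480),interpolation=cv2.INTER_CUBIC)]))
cv2.imwrite("pics/crops1.png",cv2.resize(i[225:375,240:410],(680,600),interpolation=cv2.INTER_CUBIC))
i=cv2.imread("pics/top0.png")
cv2.imwrite("pics/cropt1.png",cv2.resize(i[195:305,225:345],(640,587),interpolation=cv2.INTER_CUBIC))
```

```text
(no output)
```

View pics/crops0.png

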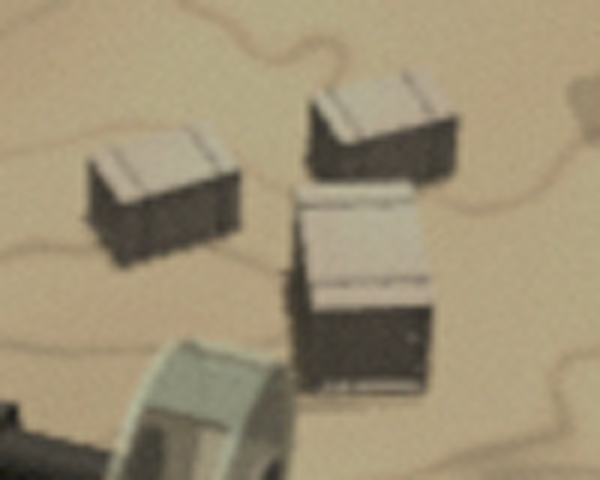

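View pics/crops1.png

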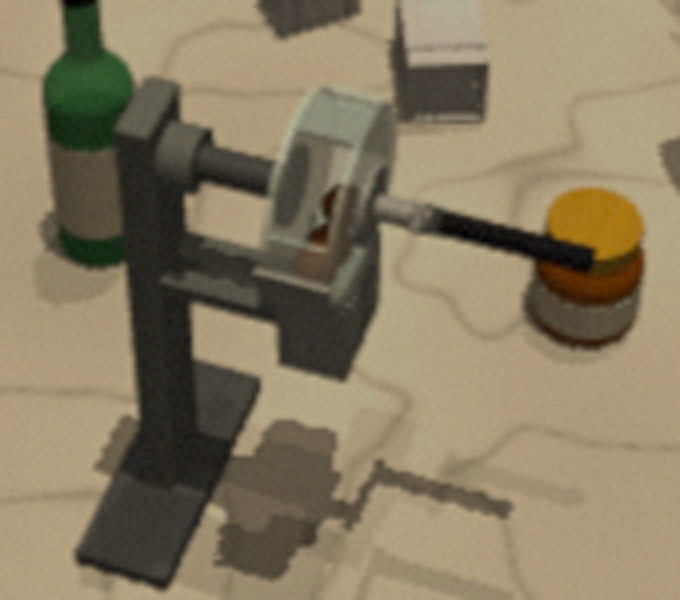

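View pics/cropt1.png

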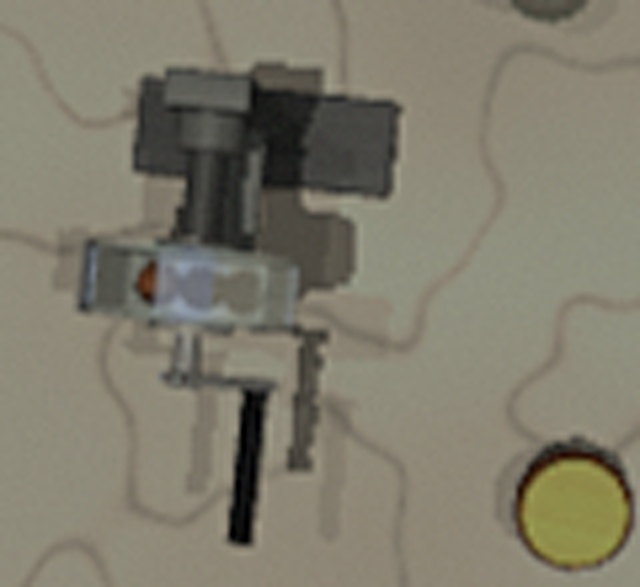

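```bash
cat > h.py <<'E'
import numpy as np
from scipy.spatial.transform import Rotation as R
CAM={"top":(49.38990815939487,325.1514657577704,241.04466804035314,[0.51295346,0.0235528,1.72532379],[-3.10182991,1.42735713e-03,-1.59318874]),
"side":(50.83379931804155,325.9107732461759,236.23585261101994,[0.41394381,0.90558931,1.02719916],[-2.30368216,-0.01498371,-2.93887097])}
def ray(c,u,v):
    fy,cx,cy,p,a=CAM[c]; f=240/np.tan(np.radians(fy/2))
    return np.array(p),R.from_euler('xyz',a).as_matrix()@np.array([(u-cx)/f,(v-cy)/f,1])
def onz(c,u,v,z):
    p,d=ray(c,u,v); return p+d*(z-p[2])/d[2]
def proj(c,P):
    fy,cx,cy,p,a=CAM[c]; f=240/np.tan(np.radians(fy/2))
    q=R.from_euler('xyz',a).as_matrix().T@(np.array(P)-p); return q[:2]/q[2]*f+[cx,cy]
E
python3 - <<'E'
from h import *
np.set_printoptions(precision=4,suppress=True)
s=760/140
def do(n,pts,z):
    P=np.array([onz("top",340+(x+.5)/s-.5,190+(y+.5)/s-.5,z)[:2] for x,y in pts])
    print(n,"c",P.mean(0),"\n edges",[ (np.linalg.norm(P[(i+1)%4]-P[i]).round(4),np.degrees(np.arctan2(*(P[(i+1)%4]-P[i])[::-1])).round(1)) for i in range(4)])
do("L",[(203,288),(345,247),(378,340),(235,384)],.058)
do("A",[(318,105),(378,62),(443,145),(387,193)],.04)
do("B",[(438,268),(497,230),(563,318),(505,360)],.04)
s=640/120
# handle bar ends in top crop, axis
for z in (.245,):
    a,b=[onz("top",225+x/s,195+y/s,z) for x,y in ((258,390),(241,543))]
    print("bar",a,b,np.linalg.norm(a-b),np.degrees(np.arctan2(*(b-a)[1::-1])))
# column top edges z=.312
P=[onz("top",225+x/s,195+y/s,.312) for x,y in ((167,68),(252,72))]; print("col",P,np.degrees(np.arctan2(*(P[1]-P[0])[1::-1])))
P=[onz("top",225+x/s,195+y/s,.012) for x,y in ((300,190),(390,196),(398,103))]; print("foot",P,np.degrees(np.arctan2(*(P[1]-P[0])[1::-1])))
E
```

```text
L c [ 0.5536 -0.192 ] 
 edges [(np.float64(0.0872), np.float64(-75.2)), (np.float64(0.058), np.float64(-162.1)), (np.float64(0.0881), np.float64(105.8)), (np.float64(0.0595), np.float64(16.9))]
A c [ 0.6652 -0.2518] 
 edges [(np.float64(0.0442), np.float64(-55.7)), (np.float64(0.0628), np.float64(-143.6)), (np.float64(0.0442), np.float64(129.2)), (np.float64(0.0666), np.float64(36.5))]
B c [ 0.5636 -0.3198] 
 edges [(np.float64(0.0419), np.float64(-58.6)), (np.float64(0.0652), np.float64(-144.8)), (np.float64(0.0427), np.float64(124.5)), (np.float64(0.0675), np.float64(34.5))]
bar [0.4984 0.1727 0.245 ] [0.4176 0.1832 0.245 ] 0.08146085573956222 172.5912470948165
col [array([0.6639, 0.2093, 0.312 ]), array([0.6609, 0.166 , 0.312 ])] -93.99354648636748
foot [array([0.6187, 0.168 , 0.012 ]), array([0.6137, 0.1126, 0.012 ]), array([0.6711, 0.1065, 0.012 ])] -95.10665541625106
```

Run:
```python
import cv2
i=cv2.imread("pics/side0.png")
cv2.imwrite("pics/cropg.png",cv2.resize(i[20:160,420:560],(600,600),interpolation=cv2.INTER_CUBIC))
```

```text
(no output)
```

View pics/cropg.png

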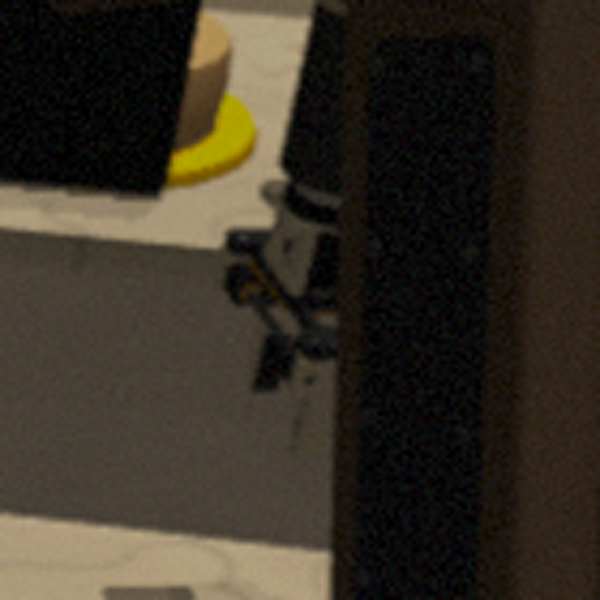

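```bash
cat >> h.py <<'E'
def st():
    from station import arm
    s=arm.get_state(); return s,np.array(s["eef_pos"]),s["ee_rot"]
def plan(target,yawdeg,n,start=None):
    """rows from the present pose to target"""
    s,p,r=st(); yaw=r[2]; dy=(np.radians(yawdeg)-yaw+np.pi)%(2*np.pi)-np.pi
    out=[];ro=[]
    tr=np.array(target,float); p=p.copy()
    for i in range(n):
        d=(tr-p)/(n-i); t=np.array([d@[np.cos(yaw),np.sin(yaw),0],-d[2],d@[-np.sin(yaw),np.cos(yaw),0]]).round(4)
        rr=round(-dy/n,4); out.append(t.tolist());ro.append(rr)
        p=p+t[0]*np.array([np.cos(yaw),np.sin(yaw),0])+t[2]*np.array([-np.sin(yaw),np.cos(yaw),0])+[0,0,-t[1]]; yaw-=rr
    print("t",s["t"],"pos",s["eef_pos"].round(4),"rot",np.degrees(r).round(1),"q",s["q"].round(2),"F",s["force"].round(1),"w",round(s["width"],4))
    for k in range(0,n,5): print(out[k:k+5],ro[k:k+5])
E
python3 -c "
from h import *
plan([.545,-.159,.12],15.8,12)"
```

```text
t 1.2 pos [ 0.1903 -0.6476  0.2266] rot [-90.    0.  106.4] q [-1.    0.36  0.01  0.   -1.22 -0.29] F [-0.2 -0.8  0.1] w 0.0875
[[0.0307, 0.0089, -0.0398], [0.0357, 0.0089, -0.0355], [0.04, 0.0089, -0.0305], [0.0437, 0.0089, -0.0249], [0.0466, 0.0089, -0.019]] [np.float64(0.1317), np.float64(0.1317), np.float64(0.1317), np.float64(0.1317), np.float64(0.1317)]
[[0.0487, 0.0089, -0.0127], [0.0499, 0.0089, -0.0062], [0.0503, 0.0089, 0.0004], [0.0498, 0.0088, 0.007], [0.0485, 0.0089, 0.0135]] [np.float64(0.1317), np.float64(0.1317), np.float64(0.1317), np.float64(0.1317), np.float64(0.1317)]
[[0.0463, 0.0088, 0.0198], [0.0433, 0.0089, 0.0257]] [np.float64(0.1317), np.float64(0.1317)]
```

Emit:
move_arm --jaw '[0,0,0,0,0]' --pt "0.031 0 -0.04" --pt "0.036 0 -0.0355" --pt "0.04 0 -0.0305" --pt "0.044 0 -0.025" --pt "0.0465 0 -0.019" --roll '[0.132,0.132,0.132,0.132,0.132]' --grip_force 3

```text
t: 1.82
eef_pos: [0.3392, -0.442, 0.2268]
ee_rot: [-1.571, 0.0, 1.192]
force: [1.2, -0.6, 1.2]
width: 0.0876
```

```bash
python3 -c "
from h import *
plan([.545,-.159,.10],15.8,8)"
```

```text
t 1.825 pos [ 0.3392 -0.442   0.2268] rot [-90.    0.   68.3] q [-0.56  0.17 -0.25  0.   -1.15 -1.38] F [ 1.2 -0.6  1.2] w 0.0876
[[0.0424, 0.0159, -0.0108], [0.0433, 0.0158, -0.0059], [0.0437, 0.0159, -0.0009], [0.0436, 0.0158, 0.0041], [0.0428, 0.0159, 0.009]] [np.float64(0.1146), np.float64(0.1146), np.float64(0.1146), np.float64(0.1146), np.float64(0.1146)]
[[0.0415, 0.0158, 0.0139], [0.0396, 0.0159, 0.0185], [0.0373, 0.0158, 0.023]] [np.float64(0.1146), np.float64(0.1146), np.float64(0.1146)]
```

Emit:
move_arm --jaw '[0,0,0,0,0]' --pt "0.0424 0 -0.0108" --pt "0.0433 0 -0.0059" --pt "0.0437 0.01 -0.0009" --pt "0.0436 0.02 0.0041" --pt "0.0428 0.02 0.009" --roll '[0.115,0.115,0.115,0.115,0.115]'

```text
t: 2.45
eef_pos: [0.4673, -0.2648, 0.1765]
ee_rot: [-1.572, -0.001, 0.618]
force: [0.3, -0.0, -0.3]
width: 0.0876
```

```bash
python3 -c "
from h import *
plan([.545,-.159,.10],15.8,4)"
```

```text
t 2.45 pos [ 0.4673 -0.2648  0.1765] rot [-90.1  -0.   35.4] q [-0.15  0.17 -0.37  0.   -1.03 -2.37] F [ 0.3 -0.  -0.3] w 0.0876
[[0.0312, 0.0191, 0.0103], [0.0302, 0.0191, 0.0129], [0.0289, 0.0191, 0.0154], [0.0275, 0.0192, 0.0179]] [np.float64(0.0855), np.float64(0.0855), np.float64(0.0855), np.float64(0.0855)]
```

```bash
python3 -c "
from h import *
plan([.545,-.159,.10],195.8,16)"
```

```text
t 2.45 pos [ 0.4673 -0.2648  0.1765] rot [-90.1  -0.   35.4] q [-0.15  0.17 -0.37  0.   -1.03 -2.37] F [ 0.3 -0.  -0.3] w 0.0876
[[0.0078, 0.0048, 0.0026], [0.0081, 0.0048, 0.0012], [0.0082, 0.0048, -0.0003], [0.008, 0.0048, -0.0017], [0.0076, 0.0048, -0.003]] [np.float64(-0.175), np.float64(-0.175), np.float64(-0.175), np.float64(-0.175), np.float64(-0.175)]
[[0.007, 0.0048, -0.0043], [0.0061, 0.0048, -0.0055], [0.0051, 0.0048, -0.0065], [0.0039, 0.0048, -0.0072], [0.0025, 0.0048, -0.0078]] [np.float64(-0.175), np.float64(-0.175), np.float64(-0.175), np.float64(-0.175), np.float64(-0.175)]
[[0.0011, 0.0047, -0.0081], [-0.0003, 0.0048, -0.0082], [-0.0017, 0.0047, -0.008], [-0.0031, 0.0048, -0.0076], [-0.0044, 0.0047, -0.007]] [np.float64(-0.175), np.float64(-0.175), np.float64(-0.175), np.float64(-0.175), np.float64(-0.175)]
[[-0.0055, 0.0048, -0.0061]] [np.float64(-0.175)]
```

Emit:
move_arm --jaw '[0,0,0,0,0]' --pt "0.008 0.005 0.0026" --pt "0.008 0.005 0.001" --pt "0.008 0.005 0" --pt "0.008 0.005 -0.0017" --pt "0.0076 0.005 -0.003" --roll '[-0.18,-0.18,-0.18,-0.18,-0.18]'

```text
t: 3.08
eef_pos: [0.4903, -0.2325, 0.1516]
ee_rot: [-1.571, 0.0, 1.528]
force: [0.4, -0.5, -0.8]
width: 0.0876
```

Emit:
move_arm --jaw '[0,0,0,0,0]' --pt "0.007 0.005 -0.0043" --pt "0.006 0.005 -0.0055" --pt "0.005 0.005 -0.0065" --pt "0.004 0.005 -0.007" --pt "0.0025 0.005 -0.008" --roll '[-0.18,-0.18,-0.18,-0.18,-0.18]'

```text
t: 3.7
eef_pos: [0.5132, -0.1986, 0.1266]
ee_rot: [-1.571, 0.0, 2.428]
force: [0.5, -0.6, -0.8]
width: 0.0877
```

```bash
python3 -c "
from h import *
plan([.545,-.159,.09],195.8,6)"
```

```text
t 3.7 pos [ 0.5132 -0.1986  0.1266] rot [-90.    0.  139.1] q [-0.01  0.24 -0.4   0.   -0.93 -0.7 ] F [ 0.5 -0.6 -0.8] w 0.0877
[[0.0003, 0.0061, -0.0085], [-0.0011, 0.0061, -0.0084], [-0.0024, 0.0061, -0.0081], [-0.0037, 0.0061, -0.0076], [-0.0049, 0.0061, -0.0069]] [np.float64(-0.165), np.float64(-0.165), np.float64(-0.165), np.float64(-0.165), np.float64(-0.165)]
[[-0.006, 0.0061, -0.0059]] [np.float64(-0.165)]
```

Emit:
move_arm --jaw '[0,0,0,0,0]' --pt "0 0.006 -0.0085" --pt "-0.001 0.006 -0.0084" --pt "-0.0024 0.006 -0.008" --pt "-0.0037 0.006 -0.0076" --pt "-0.005 0.006 -0.007" --roll '[-0.18,-0.18,-0.18,-0.18,-0.18]'

```text
t: 4.32
eef_pos: [0.5391, -0.1651, 0.0965]
ee_rot: [-1.571, 0.0, -2.956]
force: [-0.8, 0.4, 0.1]
width: 0.0873
```

```bash
python3 -c "
from h import *
plan([.545,-.159,.07],195.8,2)
from station import arm
import cv2
f=arm.grab_frame('top'); cv2.imwrite('pics/top1.png',cv2.resize(f['pixels'][180:320,300:480],(771,600)))
f=arm.grab_frame('side'); cv2.imwrite('pics/side1.png',cv2.resize(f['pixels'][130:290,240:440],(750,600)))
"
```

```text
t 4.325 pos [ 0.5391 -0.1651  0.0965] rot [ -90.     0.  -169.3] q [ 0.05  0.3  -0.41  0.   -0.87  0.14] F [-0.8  0.4  0.1] w 0.0873
[[-0.0034, 0.0132, -0.0024], [-0.0036, 0.0133, -0.0023]] [np.float64(-0.0449), np.float64(-0.0449)]
```

View pics/top1.png

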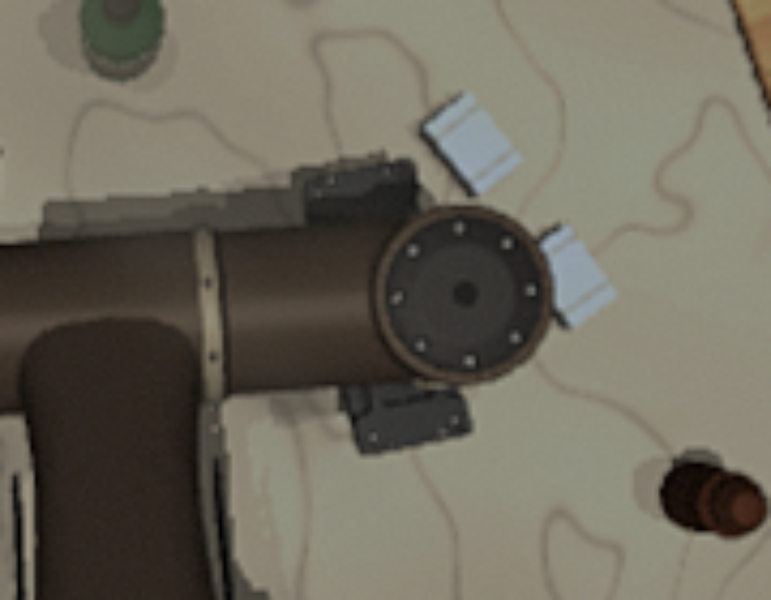

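View pics/side1.png

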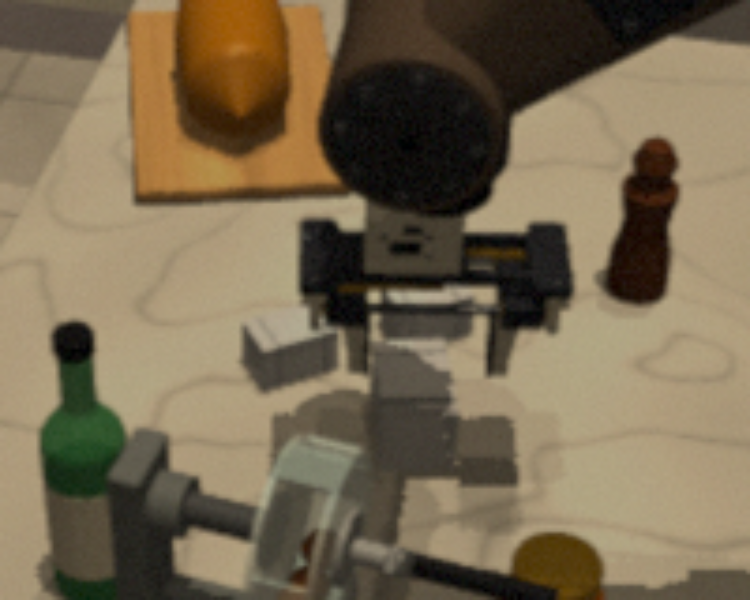

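```bash
python3 -c "
from h import *
p,d=ray('side',349,167)
for x in (.53,.54,.55): print(p+d*(x-p[0])/d[0])
for y in (-.16,-.1,-.05,0,.05): print(p+d*(y-p[1])/d[1])
# top: wrist cap circle centre crop (465,293), diam ~ 170
for z in (.3,.4,.45,.5): print(z,onz('top',300+465/4.283,180+293/4.283,z), 170/4.283/(240/np.tan(np.radians(49.39/2)))*(1.725-z))
"
```

```text
[0.53       0.06926713 0.455662  ]
[ 0.54       -0.00279471  0.40641541]
[ 0.55       -0.07485654  0.35716882]
[ 0.56181533 -0.16        0.29898233]
[ 0.55348915 -0.1         0.33998594]
[ 0.54655067 -0.05        0.37415562]
[0.53961218 0.         0.40832529]
[0.53267369 0.05       0.44249497]
0.3 [ 0.54445074 -0.20298249  0.3       ] 0.10837121498893589
0.4 [ 0.54224091 -0.18708889  0.4       ] 0.10076621744585267
0.45 [ 0.54113599 -0.17914209  0.45      ] 0.09696371867431106
0.5 [ 0.54003108 -0.17119529  0.5       ] 0.09316121990276945
```

```bash
python3 -c "
from station import arm
import cv2
f=arm.grab_frame('top'); cv2.imwrite('pics/top2.png',f['pixels'])
f=arm.grab_frame('side'); cv2.imwrite('pics/side2.png',f['pixels'])
"
```

```text
(no output)
```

View pics/top2.png

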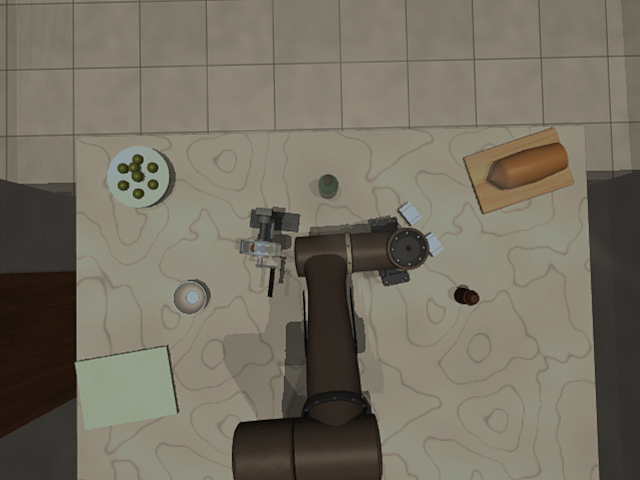

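View pics/side2.png

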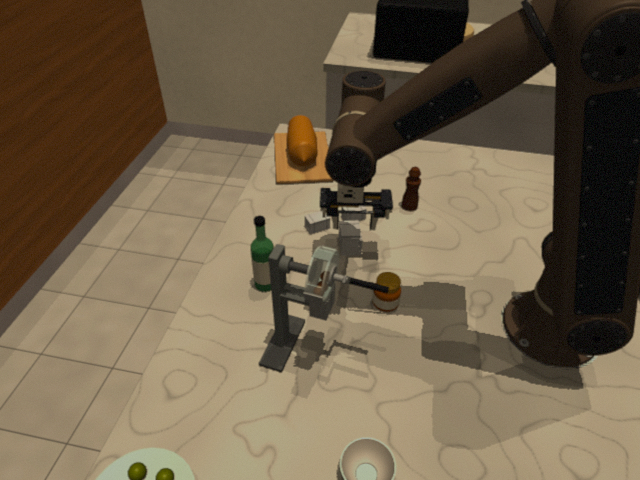

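Emit:
move_arm --jaw '[0,0,0,0,0]' --pt "-0.0034 0.006 -0.0024" --pt "-0.0036 0.02 -0.0023" --pt "0 0.03 0" --pt "0 0.03 0" --pt "0 0 0" --roll '[-0.045,-0.045,0,0,0]'

```text
t: 5.15
eef_pos: [0.543, -0.1596, 0.009]
ee_rot: [-1.572, -0.004, -2.875]
force: [0.4, -1.1, 0.9]
width: 0.0875
```

```bash
python3 -c "
from h import *
plan([.545,-.159,.01],195.8,1)
from station import arm
import cv2
f=arm.grab_frame('side'); cv2.imwrite('pics/side3.png',cv2.resize(f['pixels'][160:280,290:440],(750,600),interpolation=cv2.INTER_CUBIC))
"
```

```text
t 5.15 pos [ 0.543  -0.1596  0.009 ] rot [ -90.1   -0.2 -164.7] q [ 0.06  0.42 -0.48 -0.   -0.68  0.21] F [ 0.4 -1.1  0.9] w 0.0875
[[-0.0021, -0.001, -0.0]] [np.float64(-0.0092)]
```

View pics/side3.png

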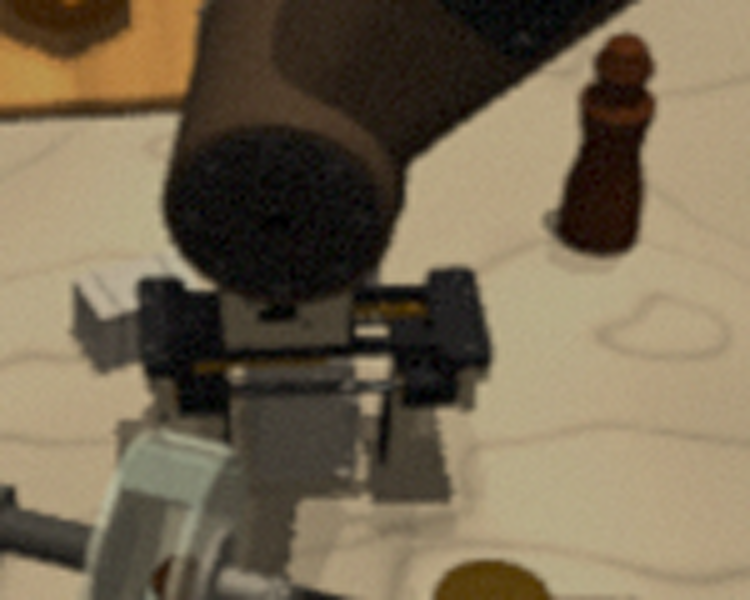

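Emit:
move_arm --jaw '[1,1,1,1,1]' --pt "0 0 0" --pt "0 0 0" --pt "0 0 0" --pt "0 0 0" --pt "0 0 0" --roll '[0,0,0,0,0]' --grip_force 4

```text
t: 5.82
eef_pos: [0.5448, -0.1593, 0.0111]
ee_rot: [-1.571, 0.0, -2.872]
force: [-1.5, 0.5, 5.7]
width: 0.0583
```

Emit:
move_arm --jaw '[1,1,1,1,1]' --pt "0 -0.01 0.005" --pt "0 -0.01 0.0055" --pt "0 -0.008 0.0075" --pt "0 -0.008 0.0075" --pt "0 -0.006 0.009" --roll '[0,0,0,0,0]'

```text
t: 6.45
eef_pos: [0.5542, -0.1931, 0.0532]
ee_rot: [-1.571, 0.0, -2.872]
force: [0.6, 0.4, -0.3]
width: 0.0582
```

```bash
cat >> h.py <<'E'
def shot(cam,x0,x1,y0,y1,name,w=700):
    from station import arm
    import cv2
    f=arm.grab_frame(cam); c=f['pixels'][y0:y1,x0:x1]; k=min(w/(x1-x0),600/(y1-y0))
    cv2.imwrite('pics/'+name,cv2.resize(c,None,fx=k,fy=k,interpolation=cv2.INTER_CUBIC)); return f
E
python3 -c "
from h import *
plan([.545,-.159,.01],195.8,1)
shot('side',290,440,160,280,'side4.png')"
```

```text
t 6.45 pos [ 0.5542 -0.1931  0.0532] rot [ -90.     0.  -164.5] q [-0.    0.38 -0.4  -0.   -0.79  0.27] F [ 0.6  0.4 -0.3] w 0.0582
[[-0.0002, 0.0432, -0.0354]] [np.float64(-0.0058)]
```

View pics/side4.png

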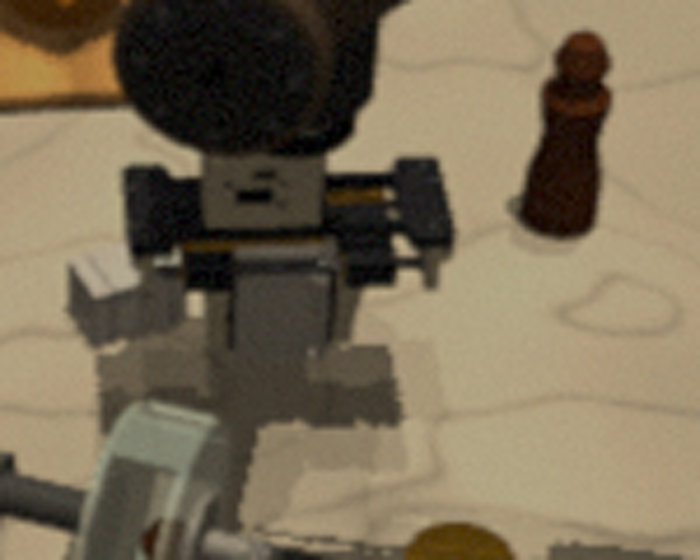

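Emit:
move_arm --jaw '[1,1,1,1,1]' --pt "0 -0.006 0.01" --pt "0 -0.005 0.012" --pt "0 -0.003 0.012" --pt "0 -0.001 0.012" --pt "0 0 0.012" --roll '[0,0,0,0,0]'

```text
t: 7.12
eef_pos: [0.5696, -0.2493, 0.0674]
ee_rot: [-1.571, -0.0, -2.872]
force: [-0.3, 0.8, -2.0]
width: 0.0584
```

Emit:
move_arm --jaw '[1,1,1]' --pt "0 0.002 0.01" --pt "0 0.003 0.008" --pt "0 0 0" --roll '[0,0,0]'

```text
t: 7.5
eef_pos: [0.5739, -0.2662, 0.0619]
ee_rot: [-1.571, -0.001, -2.872]
force: [-0.6, -0.8, -0.4]
width: 0.0581
```

```bash
python3 -c "
from h import *
plan([.545,-.159,.01],195.8,1)
shot('side',290,440,160,280,'side5.png')"
```

```text
t 7.5 pos [ 0.5739 -0.2662  0.0619] rot [-9.000e+01 -1.000e-01 -1.646e+02] q [-0.13  0.44 -0.28 -0.   -0.86  0.4 ] F [-0.6 -0.8 -0.4] w 0.0581
[[-0.0006, 0.0519, -0.111]] [np.float64(-0.0065)]
```

View pics/side5.png

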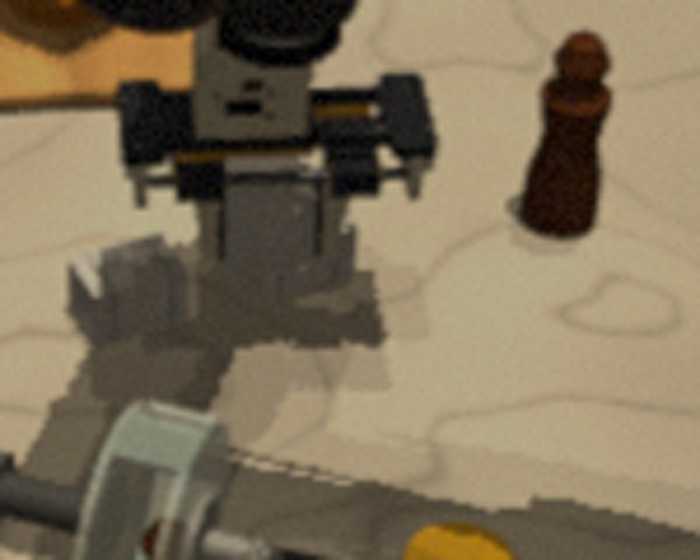

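Emit:
move_arm --jaw '[1,1,1,1]' --pt "0 -0.03 0" --pt "0 -0.04 -0.02" --pt "0 -0.04 -0.03" --pt "0 0 0" --roll '[0,0,0,0]'

```text
t: 8.05
eef_pos: [0.5626, -0.2161, 0.1768]
ee_rot: [-1.568, 0.006, -2.869]
force: [0.9, 0.0, -1.8]
width: 0.0582
```

```bash
python3 -c "
from h import *
plan([.545,-.159,.01],195.8,1)
shot('side',290,440,130,250,'side6.png')"
```

```text
t 8.05 pos [ 0.5626 -0.2161  0.1768] rot [ -89.8    0.4 -164.4] q [-0.04  0.27 -0.23  0.   -1.06  0.31] F [ 0.9  0.  -1.8] w 0.0582
[[0.0016, 0.1668, -0.0598]] [np.float64(-0.0033)]
```

View pics/side6.png

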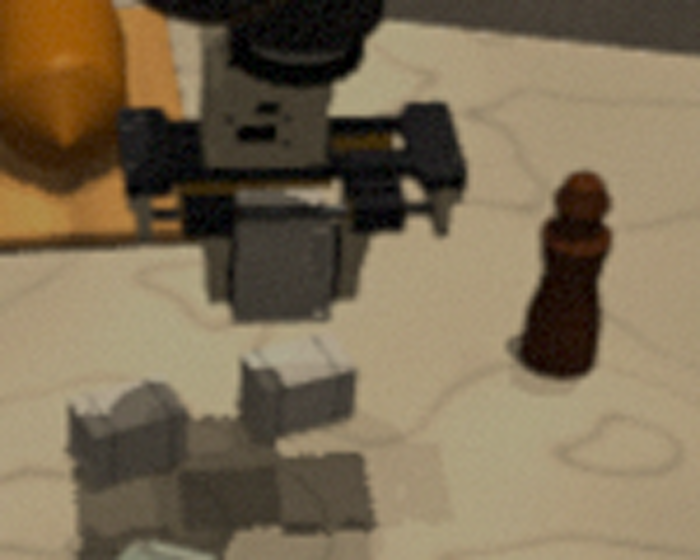

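```bash
python3 -c "
from h import *
g=np.array([.5626,-.2161,.1958]); m=np.array([-.27,.96,0]);w=np.array([.963,.268,0]);Z=np.array([0,0,1.])
k=700/150
for phi in (0,15,30,-15,45):  # tilt from upright, mouth toward +y
  a=np.radians(phi); ax=np.cos(a)*Z+np.sin(a)*m; n=np.cos(a)*m-np.sin(a)*Z # n: near face normal
  # after rotation lower face (z=-29) -> near? original bottom normal -Z maps to +m
  pts=[g+ax*s+n*.029+w*x for s in(-.08,.01) for x in(-.029,.029)]
  print(phi,[((proj('side',P)-[290,130])*k).round(0).tolist() for P in pts])
"
```

```text
0 [[328.0, 399.0], [233.0, 402.0], [338.0, 280.0], [238.0, 283.0]]
15 [[324.0, 383.0], [230.0, 386.0], [337.0, 292.0], [238.0, 295.0]]
30 [[319.0, 359.0], [227.0, 362.0], [336.0, 303.0], [238.0, 306.0]]
-15 [[333.0, 407.0], [237.0, 410.0], [338.0, 266.0], [238.0, 269.0]]
45 [[316.0, 330.0], [224.0, 332.0], [335.0, 310.0], [237.0, 313.0]]
```

```bash
python3 -c "
from h import *
k=700/150
for P in ([.5626,-.2161,.1768],[.5626,-.2161,.1958],[.664,-.253,.0],[.393,-.421,0],[.393,-.421,.15]): print(((proj('side',P)-[290,130])*k).round(0))
from station import arm
f=arm.grab_frame('side'); print(f['position'],f['attitude'])
for t in('tin_center','tin'): print([(round(d['p'],2),np.round(d['position'],3)) for d in arm.landmark_of(f,t)])
f=arm.grab_frame('top')
for t in('tin_center','tin'): print([(round(d['p'],2),np.round(d['position'],3)) for d in arm.landmark_of(f,t)])
print(st()[1])
shot('side',290,440,130,250,'side7.png')
"
```

```text
[280. 291.]
[282. 266.]
[127. 451.]
[556. 353.]
[584. 175.]
[0.41394381 0.90558931 1.02719916] [-2.30368216 -0.01498371 -2.93887097]
[(0.81, array([ 0.572, -0.248,  0.185])), (0.7, array([ 0.662, -0.257,  0.021])), (0.6, array([ 0.559, -0.325,  0.019]))]
[(0.64, array([ 0.581, -0.29 ,  0.17 ])), (0.58, array([ 0.638, -0.27 ,  0.025])), (0.58, array([ 0.59 , -0.303,  0.025]))]
[(0.52, array([ 0.661, -0.257,  0.018]))]
[(0.63, array([ 0.633, -0.274,  0.025]))]
[ 0.56037804 -0.21784697  0.17133222]
```

View pics/side7.png

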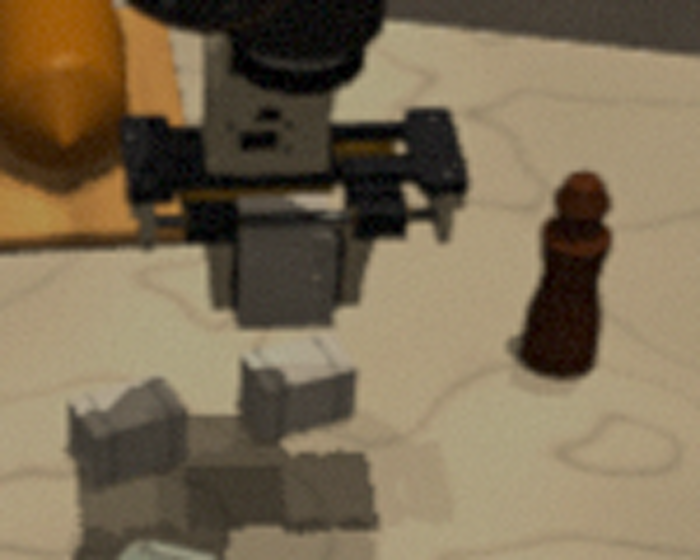

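Emit:
move_arm --jaw '[1,1,1,1,1]' --pt "0 0.05 0" --pt "0 0.03 0" --pt "0 0 0" --pt "0 0 0" --pt "0 0 0" --roll '[0,0,0,0,0]' --grip_force 3

```text
t: 9.07
eef_pos: [0.562, -0.2178, 0.0942]
ee_rot: [-1.57, 0.002, -2.871]
force: [-0.0, 0.3, -0.7]
width: 0.0579
```

```bash
cat >> h.py <<'E'
def lm(cam,*ts):
    from station import arm
    f=arm.grab_frame(cam)
    for t in ts: print(cam,t,[(round(d['p'],2),np.round(d['position'],3).tolist()) for d in arm.landmark_of(f,t)])
E
python3 -c "
from h import *
plan([.545,-.159,.01],195.8,1)
shot('side',290,440,130,250,'side8.png')
lm('side','tin_center','tin')
"
```

```text
t 9.075 pos [ 0.562  -0.2178  0.0942] rot [-8.990e+01  1.000e-01 -1.645e+02] q [-0.05  0.36 -0.32  0.   -0.89  0.32] F [-0.   0.3 -0.7] w 0.0579
[[0.0007, 0.0842, -0.0612]] [np.float64(-0.0056)]
side tin_center [(0.85, [0.562, -0.221, 0.076]), (0.72, [0.661, -0.258, 0.02]), (0.59, [0.561, -0.322, 0.018])]
side tin [(0.8, [0.636, -0.273, 0.024]), (0.57, [0.564, -0.231, 0.027])]
```

View pics/side8.png

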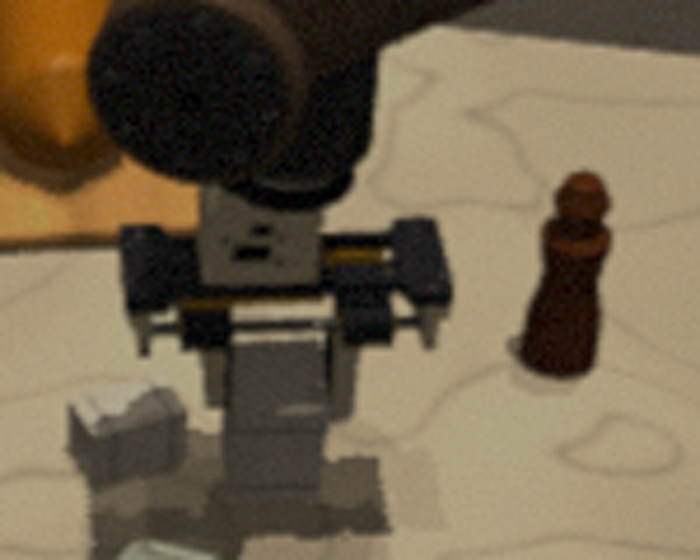

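Emit:
move_arm --jaw '[1,1,1,1,1]' --pt "0 0 0" --pt "0 -0.04 0" --pt "0 -0.055 0" --pt "0 -0.055 -0.02" --pt "0 -0.05 -0.035" --roll '[0,0,0,0,0]' --grip_force 25

```text
t: 9.9
eef_pos: [0.546, -0.1647, 0.2945]
ee_rot: [-1.57, 0.001, -2.873]
force: [1.6, -0.2, -1.3]
width: 0.0579
```

```bash
python3 -c "
from h import *
plan([.567,.331,.46],174,10)
"
```

```text
t 9.9 pos [ 0.546  -0.1647  0.2945] rot [ -90.     0.  -164.6] q [ 0.05  0.15 -0.12  0.   -1.31  0.22] F [ 1.6 -0.2 -1.3] w 0.0579
[[-0.0152, -0.0165, -0.0472], [-0.0134, -0.0166, -0.0478], [-0.0116, -0.0165, -0.0482], [-0.0098, -0.0166, -0.0486], [-0.008, -0.0165, -0.049]] [np.float64(0.0373), np.float64(0.0373), np.float64(0.0373), np.float64(0.0373), np.float64(0.0373)]
[[-0.0061, -0.0166, -0.0492], [-0.0043, -0.0165, -0.0494], [-0.0025, -0.0166, -0.0496], [-0.0006, -0.0165, -0.0496], [0.0013, -0.0166, -0.0496]] [np.float64(0.0373), np.float64(0.0373), np.float64(0.0373), np.float64(0.0373), np.float64(0.0373)]
```

Emit:
move_arm --jaw '[1,1,1,1,1]' --pt "-0.014 -0.04 -0.035" --pt "-0.013 -0.045 -0.035" --pt "-0.012 -0.045 -0.035" --pt "-0.01 -0.04 -0.045" --pt "-0.008 0 -0.049" --roll '[0.037,0.037,0.037,0.037,0.037]'

```text
t: 10.52
eef_pos: [0.5653, 0.0434, 0.4665]
ee_rot: [-1.572, 0.006, -3.058]
force: [1.4, 0.3, -1.9]
width: 0.0579
```

```bash
python3 -c "
from h import *
plan([.567,.331,.465],174,6)
"
```

```text
t 10.525 pos [0.5653 0.0434 0.4665] rot [ -90.1    0.4 -175.2] q [ 0.42  0.12  0.22  0.   -1.67 -0.34] F [ 1.4  0.3 -1.9] w 0.0579
[[-0.0043, 0.0003, -0.0477], [-0.0028, 0.0002, -0.0479], [-0.0012, 0.0003, -0.0479], [0.0002, 0.0002, -0.0479], [0.0018, 0.0003, -0.0479]] [np.float64(0.0313), np.float64(0.0313), np.float64(0.0313), np.float64(0.0313), np.float64(0.0313)]
[[0.0032, 0.0002, -0.0479]] [np.float64(0.0313)]
```

Emit:
move_arm --jaw '[1,1,1,1,1]' --pt "-0.0043 0 -0.053" --pt "-0.0028 0 -0.053" --pt "-0.001 0 -0.053" --pt "0 0 -0.053" --pt "0.002 0 -0.05" --roll '[0.036,0.036,0.036,0.036,0.036]'

```text
t: 11.15
eef_pos: [0.5667, 0.3063, 0.4627]
ee_rot: [-1.571, 0.0, 3.046]
force: [0.0, -0.5, -1.6]
width: 0.058
```

```bash
python3 -c "
from h import *
plan([.567,.331,.09],174,8)
"
```

```text
t 11.15 pos [0.5667 0.3063 0.4627] rot [-90.    0.  174.5] q [ 0.8   0.26  0.39 -0.   -1.7  -0.89] F [ 0.  -0.5 -1.6] w 0.058
[[0.0003, 0.0466, -0.0031], [0.0003, 0.0466, -0.0031], [0.0003, 0.0466, -0.0031], [0.0002, 0.0466, -0.0031], [0.0003, 0.0466, -0.0031]] [np.float64(0.0011), np.float64(0.0011), np.float64(0.0011), np.float64(0.0011), np.float64(0.0011)]
[[0.0003, 0.0466, -0.003], [0.0002, 0.0465, -0.0031], [0.0003, 0.0466, -0.003]] [np.float64(0.0011), np.float64(0.0011), np.float64(0.0011)]
```

Emit:
move_arm --jaw '[1,1,1,1,1]' --pt "0 0.01 -0.025" --pt "0 0.05 0" --pt "0 0.06 0" --pt "0 0.06 0" --pt "0 0.06 0" --roll '[0.008,0,0,0,0]'

```text
t: 11.78
eef_pos: [0.5693, 0.3286, 0.2208]
ee_rot: [-1.571, 0.0, 3.039]
force: [0.0, 0.7, -1.6]
width: 0.0575
```

Emit:
move_arm --jaw '[1,1,1,1]' --pt "0 0.06 0" --pt "0 0.06 0" --pt "0 0.015 0" --pt "0 0 0" --roll '[0,0,0,0]'

```text
t: 12.28
eef_pos: [0.5699, 0.3292, 0.0879]
ee_rot: [-1.57, -0.0, 3.039]
force: [-0.4, -0.5, -1.1]
width: 0.0578
```

```bash
python3 -c "
from h import *
plan([.567,.331,.056],174,1)
lm('side','tin_center','tin')
lm('top','tin_center','tin')
f=shot('side',200,440,220,420,'side9.png')
"
```

```text
t 12.275 pos [0.5699 0.3292 0.0879] rot [-89.9  -0.  174.1] q [ 0.82  0.44 -0.2   0.   -0.93 -0.92] F [-0.4 -0.5 -1.1] w 0.0578
[[0.0031, 0.0319, -0.0015]] [np.float64(0.002)]
side tin_center [(0.97, [0.561, -0.326, 0.021]), (0.72, [0.571, 0.327, 0.07]), (0.35, [0.663, -0.256, 0.024])]
side tin [(0.9, [0.568, 0.318, 0.022]), (0.76, [0.587, -0.3, 0.022]), (0.48, [0.635, -0.273, 0.023])]
top tin_center [(0.86, [0.562, -0.325, 0.026]), (0.71, [0.571, 0.326, 0.068]), (0.65, [0.661, -0.253, 0.02])]
top tin [(0.84, [0.588, -0.304, 0.022]), (0.59, [0.57, 0.315, 0.026]), (0.51, [0.634, -0.274, 0.027])]
```

View pics/side9.png

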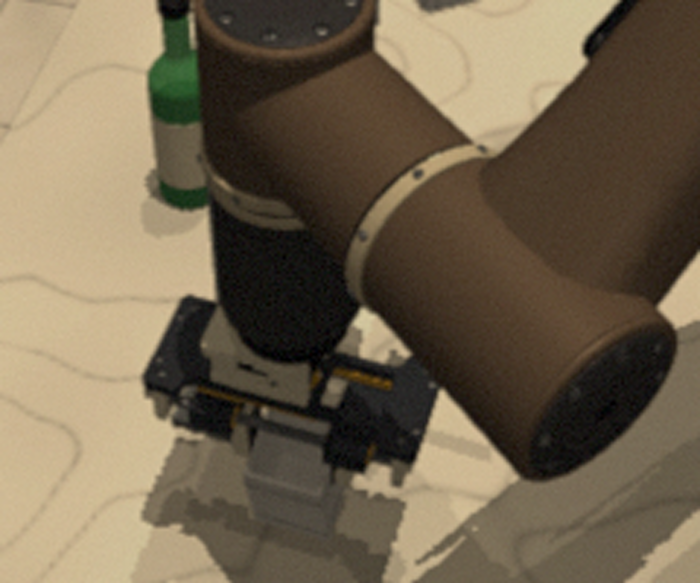

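Emit:
move_arm --jaw '[1,1,1,1,1]' --pt "0 0 0" --pt "0 0.008 0" --pt "0 0.008 0" --pt "0 0.006 0" --pt "0 0 0" --roll '[0,0,0,0,0]' --grip_force 3

```text
t: 13.25
eef_pos: [0.5693, 0.3292, 0.0648]
ee_rot: [-1.57, -0.001, 3.039]
force: [0.9, 0.0, -0.7]
width: 0.0578
```

```bash
python3 -c "
from h import *
plan([.567,.331,.056],174,1)
lm('side','tin_center','tin')
lm('top','tin_center','tin')
"
```

```text
t 13.25 pos [0.5693 0.3292 0.0648] rot [-90.   -0.  174.1] q [ 0.82  0.47 -0.22 -0.   -0.89 -0.92] F [ 0.9  0.  -0.7] w 0.0578
[[0.0024, 0.0088, -0.0016]] [np.float64(0.0016)]
side tin_center [(0.94, [0.562, -0.324, 0.022]), (0.64, [0.569, 0.322, 0.054]), (0.61, [0.66, -0.257, 0.021])]
side tin [(0.86, [0.584, -0.301, 0.024]), (0.81, [0.571, 0.319, 0.002]), (0.68, [0.64, -0.272, 0.022])]
top tin_center [(0.82, [0.663, -0.254, 0.021]), (0.68, [0.56, -0.324, 0.024]), (0.61, [0.406, 0.461, -0.003]), (0.57, [0.57, 0.323, 0.049])]
top tin [(0.83, [0.632, -0.275, 0.022]), (0.72, [0.588, -0.304, 0.021]), (0.39, [0.566, 0.31, 0.009])]
```

Emit:
move_arm --jaw '[1,1,0.25,0,0]' --pt "0 0.004 0" --pt "0 0.003 0" --pt "0 0 0" --pt "0 0 0" --pt "0 0 0" --roll '[0,0,0,0,0]'

```text
t: 14.18
eef_pos: [0.5694, 0.3295, 0.0585]
ee_rot: [-1.571, -0.0, 3.039]
force: [0.2, -0.3, -0.6]
width: 0.0804
```

Emit:
move_arm --jaw '[0,0,0,0,0]' --pt "0 -0.03 0" --pt "0 -0.06 0" --pt "0 -0.06 -0.01" --pt "0 -0.06 -0.02" --pt "0 -0.06 -0.02" --roll '[0,0,0,0,0]'

```text
t: 14.8
eef_pos: [0.5744, 0.3788, 0.3296]
ee_rot: [-1.571, 0.0, 3.038]
force: [1.3, 0.3, -0.3]
width: 0.0877
```

```bash
python3 -c "
from h import *
plan([.567,.331,.056],174,1)
lm('side','tin_center','tin','spout','handle','dispenser')
lm('top','tin_center','tin','spout','handle','dispenser')
shot('side',200,440,220,420,'side10.png')
"
```

```text
t 14.8 pos [0.5744 0.3788 0.3296] rot [-90.    0.  174.1] q [ 0.87  0.34  0.21 -0.   -1.44 -0.97] F [ 1.3  0.3 -0.3] w 0.0877
[[0.0024, 0.2736, 0.0483]] [np.float64(0.0014)]
side tin_center [(0.66, [0.568, 0.32, 0.047]), (0.64, [0.663, -0.256, 0.02])]
side tin [(0.92, [0.569, 0.318, 0.0]), (0.64, [0.636, -0.272, 0.023]), (0.3, [0.408, 0.464, -0.003])]
side spout [(0.75, [0.557, 0.202, 0.17]), (0.56, [0.423, 0.005, 0.001])]
side handle [(0.64, [0.453, 0.179, 0.246])]
side dispenser []
top tin_center [(0.88, [0.661, -0.257, 0.021]), (0.79, [0.569, 0.317, 0.046]), (0.56, [0.56, -0.325, 0.022])]
top tin [(0.9, [0.567, 0.313, 0.004]), (0.87, [0.633, -0.275, 0.023]), (0.77, [0.59, -0.302, 0.022])]
top spout [(0.8, [0.554, 0.202, 0.173])]
top handle [(0.78, [0.456, 0.181, 0.245]), (0.67, [0.406, 0.463, -0.0])]
top dispenser []
```

View pics/side10.png

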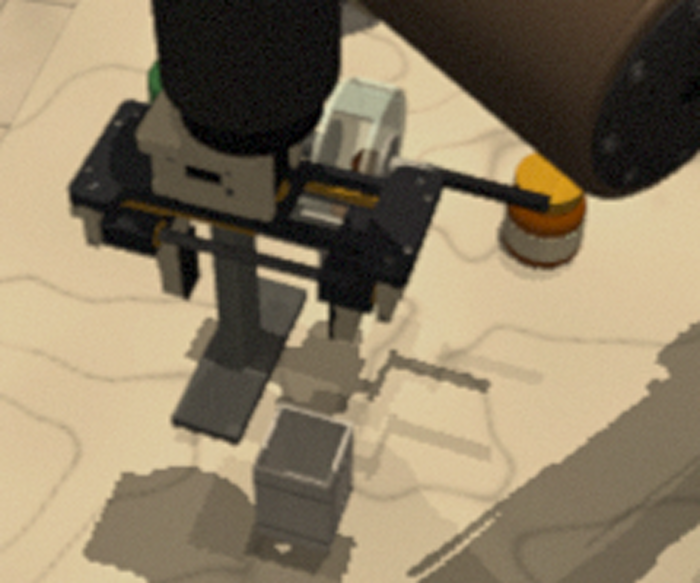

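```bash
python3 -c "
from h import *
plan([.561,-.30,.41],125.6,12)
"
```

```text
t 15.45 pos [0.5745 0.3784 0.3267] rot [-90.   -0.  174.1] q [ 0.86  0.34  0.21 -0.   -1.44 -0.97] F [ 0.7 -0.4 -0.6] w 0.0878
[[-0.0047, -0.0069, 0.0564], [-0.0087, -0.0069, 0.0559], [-0.0126, -0.007, 0.0551], [-0.0164, -0.0069, 0.0541], [-0.0202, -0.007, 0.0528]] [np.float64(0.0705), np.float64(0.0705), np.float64(0.0705), np.float64(0.0705), np.float64(0.0705)]
[[-0.0239, -0.0069, 0.0513], [-0.0274, -0.007, 0.0495], [-0.0308, -0.0069, 0.0474], [-0.0341, -0.007, 0.0451], [-0.0372, -0.0069, 0.0426]] [np.float64(0.0705), np.float64(0.0705), np.float64(0.0705), np.float64(0.0705), np.float64(0.0705)]
[[-0.0401, -0.007, 0.0398], [-0.0428, -0.0069, 0.037]] [np.float64(0.0705), np.float64(0.0705)]
```

Emit:
move_arm --jaw '[0,0,0,0,0]' --pt "0 -0.055 0.02" --pt "-0.0087 -0.03 0.05" --pt "-0.0126 0 0.055" --pt "-0.0164 0 0.055" --pt "-0.02 0 0.055" --roll '[0.07,0.07,0.07,0.07,0.07]'

```text
t: 16.08
eef_pos: [0.5678, 0.134, 0.4123]
ee_rot: [-1.571, 0.0, 2.687]
force: [1.2, -0.0, -0.3]
width: 0.088
```

Emit:
move_arm --jaw '[0,0,0,0,0]' --pt "-0.024 0 0.0513" --pt "-0.0274 0 0.05" --pt "-0.031 0 0.0474" --pt "-0.034 0 0.045" --pt "-0.037 0.01 0.043" --roll '[0.07,0.07,0.07,0.07,0.07]'

```text
t: 16.7
eef_pos: [0.563, -0.1495, 0.4029]
ee_rot: [-1.572, 0.001, 2.336]
force: [2.4, 0.8, -0.5]
width: 0.0875
```

```bash
python3 -c "
from h import *
plan([.561,-.324,.10],125.6,8)
"
```

```text
t 16.7 pos [ 0.563  -0.1495  0.4029] rot [-9.010e+01  1.000e-01  1.339e+02] q [ 0.08  0.14  0.11  0.   -1.54 -0.88] F [ 2.4  0.8 -0.5] w 0.0875
[[-0.0156, 0.0379, 0.0153], [-0.0158, 0.0379, 0.015], [-0.0161, 0.0379, 0.0147], [-0.0163, 0.0378, 0.0144], [-0.0166, 0.0379, 0.0141]] [np.float64(0.018), np.float64(0.018), np.float64(0.018), np.float64(0.018), np.float64(0.018)]
[[-0.0169, 0.0378, 0.0139], [-0.0171, 0.0379, 0.0135], [-0.0174, 0.0378, 0.0132]] [np.float64(0.018), np.float64(0.018), np.float64(0.018)]
```

Emit:
move_arm --jaw '[0,0,0,0,0]' --pt "-0.02 0.04 0.02" --pt "-0.025 0.05 0.024" --pt "-0.025 0.05 0.024" --pt "-0.025 0.05 0.022" --pt "-0.026 0.045 0.02" --roll '[0.03,0.03,0.03,0.03,0.024]'

```text
t: 17.32
eef_pos: [0.5574, -0.3123, 0.1655]
ee_rot: [-1.571, -0.0, 2.194]
force: [1.1, 0.3, 0.8]
width: 0.0876
```

```bash
python3 -c "
from h import *
plan([.561,-.324,.10],125.6,2)
"
```

```text
t 17.325 pos [ 0.5574 -0.3123  0.1655] rot [-90.   -0.  125.7] q [-0.21  0.34 -0.16 -0.   -1.07 -0.74] F [1.1 0.3 0.8] w 0.0876
[[-0.0058, 0.0327, 0.0019], [-0.0058, 0.0328, 0.002]] [np.float64(0.0008), np.float64(0.0008)]
```

Emit:
move_arm --jaw '[0,0,0,0,0]' --pt "-0.006 0.045 0.002" --pt "-0.006 0.045 0.002" --pt "0 0.04 0" --pt "0 0.025 0" --pt "0 0 0" --roll '[0,0,0,0,0]'

```text
t: 17.95
eef_pos: [0.56, -0.3229, 0.0099]
ee_rot: [-1.568, -0.004, 2.194]
force: [0.8, -0.8, 0.2]
width: 0.0878
```

Emit:
move_arm --jaw '[1,1,1,1,1]' --pt "0 0 0" --pt "0 0 0" --pt "0 0 0" --pt "0 0 0" --pt "0 0 0" --roll '[0,0,0,0,0]' --grip_force 20

```text
t: 18.58
eef_pos: [0.5618, -0.3232, 0.0124]
ee_rot: [-1.571, 0.0, 2.195]
force: [-0.3, 1.5, 0.5]
width: 0.0431
```

```bash
python3 -c "
from h import *
plan([.561,-.26,.41],174,10)
"
```

```text
t 18.575 pos [ 0.5618 -0.3232  0.0124] rot [-90.    0.  125.7] q [-0.22  0.51 -0.29 -0.   -0.77 -0.73] F [-0.3  1.5  0.5] w 0.0431
[[0.0052, -0.0398, -0.0036], [0.0049, -0.0398, -0.0041], [0.0045, -0.0397, -0.0044], [0.0041, -0.0398, -0.0048], [0.0037, -0.0397, -0.0051]] [np.float64(-0.0842), np.float64(-0.0842), np.float64(-0.0842), np.float64(-0.0842), np.float64(-0.0842)]
[[0.0032, -0.0398, -0.0054], [0.0028, -0.0397, -0.0057], [0.0023, -0.0398, -0.0059], [0.0017, -0.0397, -0.0061], [0.0012, -0.0398, -0.0062]] [np.float64(-0.0842), np.float64(-0.0842), np.float64(-0.0842), np.float64(-0.0842), np.float64(-0.0842)]
```

Emit:
move_arm --jaw '[1,1,1,1,1]' --pt "0 -0.04 0" --pt "0 -0.062 0" --pt "0 -0.062 0" --pt "0 -0.06 -0.015" --pt "0 -0.055 -0.025" --roll '[0,0,-0.04,-0.08,-0.08]'

```text
t: 19.2
eef_pos: [0.5915, -0.2973, 0.2939]
ee_rot: [-1.571, 0.001, 2.396]
force: [1.2, -0.0, -0.8]
width: 0.043
```

```bash
python3 -c "
from h import *
plan([.5776,.4045,.41],174,13)
"
```

```text
t 19.2 pos [ 0.5915 -0.2973  0.2939] rot [-9.000e+01  1.000e-01  1.373e+02] q [-0.17  0.3   0.09  0.   -1.35 -0.57] F [ 1.2 -0.  -0.8] w 0.043
[[0.0374, -0.0089, -0.0389], [0.0354, -0.0089, -0.0407], [0.0334, -0.0089, -0.0424], [0.0313, -0.0089, -0.044], [0.0291, -0.0089, -0.0455]] [np.float64(-0.0493), np.float64(-0.0493), np.float64(-0.0493), np.float64(-0.0493), np.float64(-0.0493)]
[[0.0268, -0.0089, -0.0469], [0.0244, -0.009, -0.0482], [0.022, -0.0089, -0.0493], [0.0196, -0.009, -0.0503], [0.017, -0.0089, -0.0512]] [np.float64(-0.0493), np.float64(-0.0493), np.float64(-0.0493), np.float64(-0.0493), np.float64(-0.0493)]
[[0.0145, -0.009, -0.052], [0.0119, -0.0089, -0.0527], [0.0094, -0.009, -0.0532]] [np.float64(-0.0493), np.float64(-0.0493), np.float64(-0.0493)]
```

Emit:
move_arm --jaw '[1,1,1,1,1]' --pt "0.03 -0.035 -0.035" --pt "0.033 -0.025 -0.04" --pt "0.033 -0.025 -0.042" --pt "0.031 -0.025 -0.044" --pt "0.029 -0.01 -0.0455" --roll '[-0.05,-0.05,-0.05,-0.05,-0.05]'

```text
t: 19.82
eef_pos: [0.5909, -0.0364, 0.4129]
ee_rot: [-1.572, 0.002, 2.646]
force: [0.5, -0.0, -0.7]
width: 0.0427
```

Emit:
move_arm --jaw '[1,1,1,1,1]' --pt "0.027 0 -0.048" --pt "0.024 0 -0.05" --pt "0.022 0 -0.05" --pt "0.02 0 -0.052" --pt "0.017 0 -0.053" --roll '[-0.05,-0.05,-0.05,-0.05,-0.05]'

```text
t: 20.45
eef_pos: [0.5868, 0.2402, 0.4112]
ee_rot: [-1.571, -0.0, 2.896]
force: [0.6, -0.7, -0.2]
width: 0.0427
```

```bash
python3 -c "
from h import *
plan([.5776,.4045,.20],174,5)
"
```

```text
t 20.45 pos [0.5868 0.2402 0.4112] rot [-90.  -0. 166.] q [ 0.7   0.24  0.25 -0.   -1.58 -0.94] F [ 0.6 -0.7 -0.2] w 0.0427
[[0.0098, 0.0422, -0.0314], [0.0089, 0.0423, -0.0317], [0.008, 0.0422, -0.0319], [0.007, 0.0423, -0.0321], [0.0062, 0.0422, -0.0324]] [np.float64(-0.0281), np.float64(-0.0281), np.float64(-0.0281), np.float64(-0.0281), np.float64(-0.0281)]
```

Emit:
move_arm --jaw '[1,1,1,1,1]' --pt "0.014 0 -0.05" --pt "0.014 0.01 -0.053" --pt "0.01 0.04 -0.045" --pt "0.002 0.055 -0.012" --pt "0 0.055 0" --roll '[-0.035,-0.035,-0.035,-0.035,0]'

```text
t: 21.08
eef_pos: [0.5804, 0.4046, 0.2487]
ee_rot: [-1.57, -0.001, 3.037]
force: [0.0, 0.8, -1.2]
width: 0.043
```

```bash
python3 -c "
from h import *
plan([.5776,.4045,.014],174,5)
"
```

```text
t 21.075 pos [0.5804 0.4046 0.2487] rot [-90.  -0. 174.] q [ 0.88  0.4   0.13 -0.   -1.3  -0.99] F [ 0.   0.8 -1.2] w 0.043
[[0.0006, 0.0469, 0.0001], [0.0006, 0.0469, 0.0001], [0.0005, 0.047, 0.0001], [0.0006, 0.0469, 0.0001], [0.0005, 0.047, 0.0]] [np.float64(-0.0), np.float64(-0.0), np.float64(-0.0), np.float64(-0.0), np.float64(-0.0)]
```

Emit:
move_arm --jaw '[1,1,1,1,1]' --pt "0.002 0.058 0" --pt "0.001 0.058 0" --pt "0 0.058 0" --pt "0 0.048 0" --pt "0 0 0" --roll '[0,0,0,0,0]'

```text
t: 21.7
eef_pos: [0.5759, 0.4012, 0.0247]
ee_rot: [-1.564, -0.005, 3.034]
force: [-0.1, -0.2, -0.2]
width: 0.043
```

```bash
python3 -c "
from h import *
plan([.5776,.4045,.014],174,1)
"
```

```text
t 21.7 pos [0.5759 0.4012 0.0247] rot [-89.6  -0.3 173.8] q [ 0.88  0.57 -0.13 -0.   -0.87 -0.99] F [-0.1 -0.2 -0.2] w 0.043
[[-0.0014, 0.0107, -0.0035]] [np.float64(-0.003)]
```

Emit:
move_arm --jaw '[1,1,0.3,0,0]' --pt "0 0.009 0" --pt "0 0 0" --pt "0 0 0" --pt "0 0 0" --pt "0 -0.02 0" --roll '[0,0,0,0,0]'

```text
t: 22.32
eef_pos: [0.5775, 0.4029, 0.0398]
ee_rot: [-1.569, -0.002, 3.034]
force: [-0.7, -0.5, 0.5]
width: 0.0677
```

Emit:
move_arm --jaw '[0,0,0,0,0]' --pt "0 -0.04 0" --pt "0 -0.06 0" --pt "0 -0.06 0" --pt "0 -0.06 0" --pt "0 -0.06 0" --roll '[0,0,0,0,0]'

```text
t: 22.95
eef_pos: [0.5779, 0.4031, 0.3246]
ee_rot: [-1.573, 0.002, 3.035]
force: [-0.3, 1.3, -0.5]
width: 0.0877
```

```bash
python3 -c "
from h import *
lm('top','tin_center','tin')
lm('side','tin_center','tin')
plan([.5776,.2,.41],150,5)
shot('side',200,440,220,420,'side11.png')
"
```

```text
top tin_center [(0.81, [0.569, 0.316, 0.045]), (0.67, [0.664, -0.255, 0.023]), (0.64, [0.58, 0.404, 0.026]), (0.55, [0.456, 0.183, 0.246]), (0.23, [0.752, 0.012, 0.0])]
top tin [(0.84, [0.565, 0.312, 0.003]), (0.75, [0.634, -0.272, 0.027]), (0.64, [0.585, 0.438, 0.021])]
side tin_center [(0.86, [0.576, 0.403, 0.02]), (0.8, [0.57, 0.321, 0.047]), (0.16, [0.553, 0.203, 0.242])]
side tin [(0.69, [0.584, 0.44, 0.021]), (0.66, [0.567, 0.317, 0.001])]
t 23.25 pos [0.5777 0.4033 0.3202] rot [-90.   -0.  173.9] q [ 0.88  0.37  0.24 -0.   -1.44 -0.99] F [-0.1  0.7 -0.3] w 0.0877
[[-0.0043, -0.018, 0.0404], [-0.0077, -0.018, 0.0399], [-0.011, -0.0179, 0.0392], [-0.0142, -0.018, 0.0381], [-0.0173, -0.0179, 0.0368]] [np.float64(0.0833), np.float64(0.0833), np.float64(0.0833), np.float64(0.0833), np.float64(0.0833)]
```

View pics/side11.png

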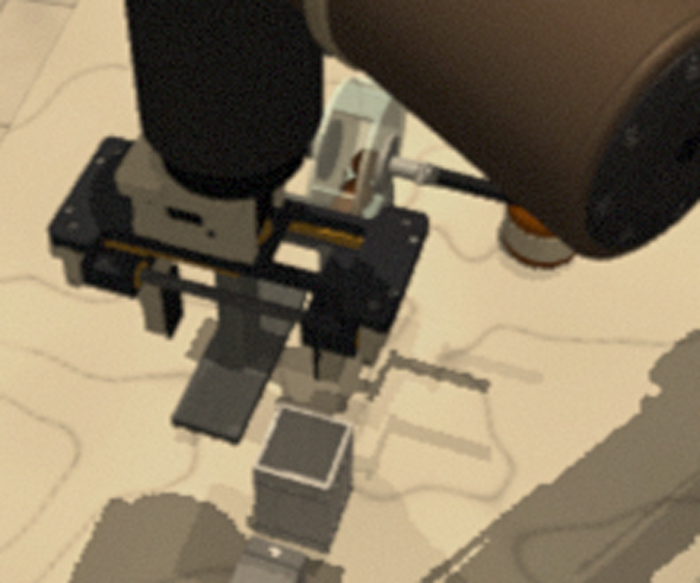

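```bash
python3 -c "
from h import *
plan([.683,-.242,.41],125,12)
"
```

```text
t 23.3 pos [0.5777 0.4032 0.3194] rot [-8.990e+01 -1.000e-01  1.739e+02] q [ 0.88  0.37  0.24 -0.   -1.44 -0.99] F [-0.2 -0.4 -0.6] w 0.088
[[-0.0145, -0.0075, 0.0525], [-0.0182, -0.0076, 0.0514], [-0.0218, -0.0075, 0.0499], [-0.0252, -0.0076, 0.0483], [-0.0286, -0.0075, 0.0464]] [np.float64(0.0711), np.float64(0.0711), np.float64(0.0711), np.float64(0.0711), np.float64(0.0711)]
[[-0.0318, -0.0076, 0.0442], [-0.0349, -0.0075, 0.0418], [-0.0378, -0.0076, 0.0392], [-0.0405, -0.0075, 0.0365], [-0.043, -0.0076, 0.0335]] [np.float64(0.0711), np.float64(0.0711), np.float64(0.0711), np.float64(0.0711), np.float64(0.0711)]
[[-0.0452, -0.0075, 0.0304], [-0.0473, -0.0076, 0.027]] [np.float64(0.0711), np.float64(0.0711)]
```

Emit:
move_arm --jaw '[0,0,0,0,0]' --pt "-0.013 -0.045 0.04" --pt "-0.018 -0.035 0.045" --pt "-0.0218 -0.01 0.05" --pt "-0.025 0 0.05" --pt "-0.0286 0 0.048" --roll '[0.071,0.071,0.071,0.071,0.071]'

```text
t: 23.92
eef_pos: [0.6213, 0.1488, 0.4091]
ee_rot: [-1.569, -0.001, 2.678]
force: [0.7, -0.0, -0.1]
width: 0.0876
```

Emit:
move_arm --jaw '[0,0,0,0,0]' --pt "-0.032 0 0.045" --pt "-0.035 0 0.043" --pt "-0.038 0 0.04" --pt "-0.04 0.01 0.037" --pt "-0.043 0.015 0.034" --roll '[0.071,0.071,0.071,0.071,0.071]'

```text
t: 24.55
eef_pos: [0.6636, -0.123, 0.3841]
ee_rot: [-1.57, -0.001, 2.322]
force: [1.4, 0.7, -1.1]
width: 0.0876
```

```bash
python3 -c "
from h import *
plan([.683,-.242,.1],125,6)
"
```

```text
t 24.55 pos [ 0.6636 -0.123   0.3841] rot [-89.9  -0.  133.1] q [ 0.1   0.31  0.29  0.   -1.55 -0.92] F [ 1.4  0.7 -1.1] w 0.0876
[[-0.0167, 0.0473, 0.0112], [-0.017, 0.0474, 0.0108], [-0.0172, 0.0473, 0.0104], [-0.0174, 0.0474, 0.0099], [-0.0177, 0.0473, 0.0096]] [np.float64(0.0235), np.float64(0.0235), np.float64(0.0235), np.float64(0.0235), np.float64(0.0235)]
[[-0.0179, 0.0474, 0.0091]] [np.float64(0.0235)]
```

Emit:
move_arm --jaw '[0,0,0,0,0]' --pt "-0.02 0.047 0.013" --pt "-0.02 0.047 0.013" --pt "-0.02 0.0474 0.013" --pt "-0.021 0.0474 0.012" --pt "-0.021 0.0473 0.01" --roll '[0.03,0.03,0.03,0.03,0.021]'

```text
t: 25.18
eef_pos: [0.6811, -0.2396, 0.1463]
ee_rot: [-1.569, -0.001, 2.183]
force: [0.2, -0.2, -0.2]
width: 0.0875
```

```bash
python3 -c "
from h import *
plan([.683,-.242,.011],125,3)
"
```

```text
t 25.175 pos [ 0.6811 -0.2396  0.1463] rot [-8.990e+01 -1.000e-01  1.251e+02] q [-0.07  0.49  0.03  0.   -1.11 -0.89] F [ 0.2 -0.2 -0.2] w 0.0875
[[-0.001, 0.0451, -0.0001], [-0.001, 0.0451, -0.0], [-0.001, 0.0451, -0.0001]] [np.float64(0.0004), np.float64(0.0004), np.float64(0.0004)]
```

Emit:
move_arm --jaw '[0,0,0,0.3,1]' --pt "0 0.045 0" --pt "0 0.045 0" --pt "0 0.04 0" --pt "0 0 0" --pt "0 0 0" --roll '[0,0,0,0,0]'

```text
t: 25.8
eef_pos: [0.6826, -0.2391, 0.02]
ee_rot: [-1.571, 0.001, 2.184]
force: [0.1, -0.4, 1.3]
width: 0.0727
```

Emit:
move_arm --jaw '[1,1,1,1,1]' --pt "0 0 0" --pt "0 0 0" --pt "0 0 0" --pt "0 -0.04 0" --pt "0 -0.05 0" --roll '[0,0,0,0,0]'

```text
t: 26.42
eef_pos: [0.6811, -0.2387, 0.1089]
ee_rot: [-1.569, -0.002, 2.184]
force: [1.3, 0.1, -0.4]
width: 0.0433
```

```bash
python3 -c "
from h import *
plan([.58,.51,.41],174,15)
shot('side',290,440,130,250,'side12.png')
lm('side','tin_center','tin')
"
```

```text
t 26.425 pos [ 0.6811 -0.2387  0.1089] rot [-8.990e+01 -1.000e-01  1.251e+02] q [-0.07  0.52 -0.01 -0.   -1.04 -0.89] F [ 1.3  0.1 -0.4] w 0.0433
[[0.0447, -0.0201, -0.0232], [0.0433, -0.0201, -0.0257], [0.0418, -0.0201, -0.0281], [0.0401, -0.0201, -0.0304], [0.0383, -0.0201, -0.0327]] [np.float64(-0.0569), np.float64(-0.0569), np.float64(-0.0569), np.float64(-0.0569), np.float64(-0.0569)]
[[0.0364, -0.0201, -0.0348], [0.0344, -0.0201, -0.0368], [0.0322, -0.0201, -0.0387], [0.03, -0.02, -0.0405], [0.0276, -0.0201, -0.0421]] [np.float64(-0.0569), np.float64(-0.0569), np.float64(-0.0569), np.float64(-0.0569), np.float64(-0.0569)]
[[0.0252, -0.02, -0.0436], [0.0226, -0.0201, -0.045], [0.02, -0.02, -0.0462], [0.0174, -0.0201, -0.0473], [0.0147, -0.02, -0.0482]] [np.float64(-0.0569), np.float64(-0.0569), np.float64(-0.0569), np.float64(-0.0569), np.float64(-0.0569)]
side tin_center [(0.94, [0.577, 0.402, 0.02]), (0.7, [0.568, 0.315, 0.049]), (0.51, [0.668, -0.257, 0.119]), (0.24, [0.407, 0.466, -0.002])]
side tin [(0.98, [0.57, 0.317, -0.001]), (0.93, [0.582, 0.44, 0.022]), (0.59, [0.64, -0.274, 0.121]), (0.4, [0.555, 0.202, 0.172])]
```

View pics/side12.png

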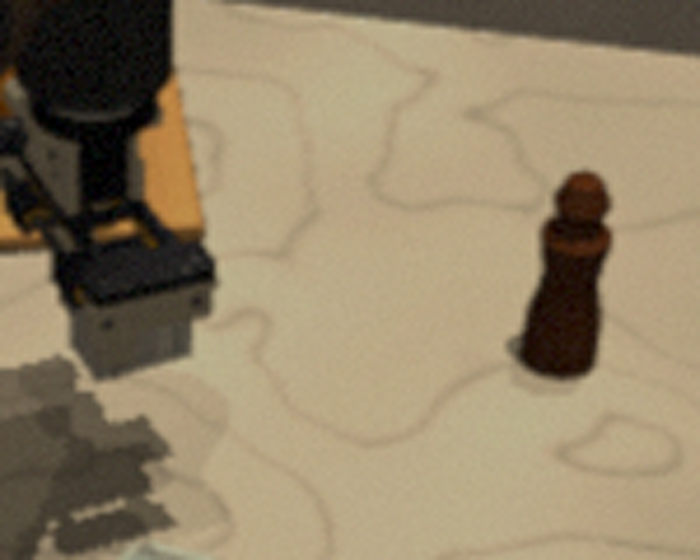

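Emit:
move_arm --jaw '[1,1,1,1,1]' --pt "0.02 -0.055 -0.01" --pt "0.025 -0.055 -0.015" --pt "0.025 -0.055 -0.018" --pt "0.03 -0.05 -0.02" --pt "0.03 -0.05 -0.027" --roll '[-0.057,-0.057,-0.057,-0.057,-0.057]'

```text
t: 27.25
eef_pos: [0.6597, -0.082, 0.3726]
ee_rot: [-1.57, -0.001, 2.47]
force: [0.2, -0.1, -0.9]
width: 0.0429
```

```bash
python3 -c "
from h import *
plan([.593,.515,.38],173,14)
"
```

```text
t 27.25 pos [ 0.6597 -0.082   0.3726] rot [-8.990e+01 -1.000e-01  1.415e+02] q [ 0.17  0.29  0.24 -0.   -1.52 -0.84] F [ 0.2 -0.1 -0.9] w 0.0429
[[0.0303, -0.0005, -0.0304], [0.029, -0.0005, -0.0316], [0.0278, -0.0005, -0.0327], [0.0265, -0.0005, -0.0338], [0.0251, -0.0005, -0.0348]] [np.float64(-0.0392), np.float64(-0.0392), np.float64(-0.0392), np.float64(-0.0392), np.float64(-0.0392)]
[[0.0238, -0.0005, -0.0357], [0.0223, -0.0006, -0.0366], [0.0209, -0.0005, -0.0375], [0.0194, -0.0006, -0.0383], [0.0179, -0.0005, -0.039]] [np.float64(-0.0392), np.float64(-0.0392), np.float64(-0.0392), np.float64(-0.0392), np.float64(-0.0392)]
[[0.0164, -0.0006, -0.0397], [0.0148, -0.0005, -0.0403], [0.0132, -0.0006, -0.0408], [0.0116, -0.0005, -0.0413]] [np.float64(-0.0392), np.float64(-0.0392), np.float64(-0.0392), np.float64(-0.0392)]
```

Emit:
move_arm --jaw '[1,1,1,1,1]' --pt "0.038 -0.01 -0.039" --pt "0.036 0 -0.041" --pt "0.034 0 -0.043" --pt "0.032 0 -0.044" --pt "0.03 0 -0.046" --roll '[-0.05,-0.05,-0.05,-0.05,-0.05]'

```text
t: 27.88
eef_pos: [0.6323, 0.1905, 0.3807]
ee_rot: [-1.569, -0.002, 2.72]
force: [0.4, 0.4, -0.2]
width: 0.0429
```

Emit:
move_arm --jaw '[1,1,1,1,1]' --pt "0.027 0 -0.047" --pt "0.025 0 -0.048" --pt "0.023 0 -0.05" --pt "0.02 0 -0.05" --pt "0.018 0 -0.05" --roll '[-0.05,-0.05,-0.05,-0.05,-0.05]'

```text
t: 28.5
eef_pos: [0.6031, 0.4592, 0.3804]
ee_rot: [-1.569, -0.002, 2.97]
force: [-0.4, -0.5, -0.6]
width: 0.0432
```

```bash
python3 -c "
from h import *
plan([.593,.517,.38],173,2)
plan([.593,.517,.02],173,7)
"
```

```text
t 28.5 pos [0.6031 0.4592 0.3804] rot [-8.990e+01 -1.000e-01  1.702e+02] q [ 0.91  0.47  0.52 -0.   -1.62 -1.08] F [-0.4 -0.5 -0.6] w 0.0432
[[0.0099, 0.0002, -0.0276], [0.0092, 0.0002, -0.0279]] [np.float64(-0.0245), np.float64(-0.0245)]
t 28.5 pos [0.6031 0.4592 0.3804] rot [-8.990e+01 -1.000e-01  1.702e+02] q [ 0.91  0.47  0.52 -0.   -1.62 -1.08] F [-0.4 -0.5 -0.6] w 0.0432
[[0.0028, 0.0515, -0.0079], [0.0028, 0.0515, -0.0079], [0.0027, 0.0515, -0.0079], [0.0027, 0.0515, -0.008], [0.0026, 0.0515, -0.008]] [np.float64(-0.007), np.float64(-0.007), np.float64(-0.007), np.float64(-0.007), np.float64(-0.007)]
[[0.0025, 0.0514, -0.008], [0.0025, 0.0515, -0.008]] [np.float64(-0.007), np.float64(-0.007)]
```

Emit:
move_arm --jaw '[1,1,1,1,1]' --pt "0.01 0.02 -0.028" --pt "0.009 0.05 -0.024" --pt "0 0.055 0" --pt "0 0.055 0" --pt "0 0.055 0" --roll '[-0.025,-0.024,0,0,0]'

```text
t: 29.12
eef_pos: [0.5926, 0.5107, 0.1436]
ee_rot: [-1.569, -0.001, 3.017]
force: [0.0, 1.2, -1.3]
width: 0.0433
```

Emit:
move_arm --jaw '[1,1,1,1,1]' --pt "0 0.045 0" --pt "0 0.035 0" --pt "0 0.02 0" --pt "0 0.01 0" --pt "0 0 0" --roll '[0,0,0,0,0]'

```text
t: 29.75
eef_pos: [0.5935, 0.5118, 0.0372]
ee_rot: [-1.571, 0.0, 3.018]
force: [-0.7, 0.3, -0.2]
width: 0.0432
```

```bash
python3 -c "
from h import *
lm('top','tin_center','tin')
plan([.593,.517,.02],173,1)
shot('side',200,520,220,480,'side13.png')
"
```

```text
top tin_center [(0.75, [0.58, 0.406, 0.025]), (0.65, [0.568, 0.317, 0.047]), (0.47, [0.591, 0.488, 0.036]), (0.2, [0.559, 0.224, 0.244])]
top tin [(0.84, [0.585, 0.439, 0.019]), (0.66, [0.565, 0.309, 0.005]), (0.58, [0.584, 0.452, 0.044]), (0.29, [0.75, 0.01, 0.0])]
t 29.9 pos [0.594  0.5126 0.039 ] rot [-9.010e+01  1.000e-01  1.729e+02] q [ 0.96  0.67  0.09  0.   -0.99 -1.08] F [ 0.6 -0.1 -0.3] w 0.0433
[[0.0016, 0.019, -0.0043]] [np.float64(-0.0017)]
```

View pics/side13.png

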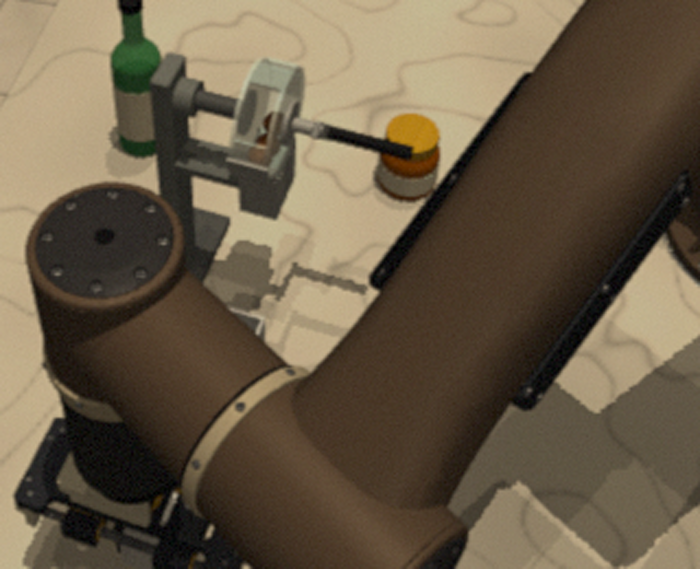

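Emit:
move_arm --jaw '[1,1,1,1,1]' --pt "0 0.013 0" --pt "0 0 0.012" --pt "0 0 0.012" --pt "0 0 0.012" --pt "0 0 0.012" --roll '[0,0,0,0,0]'

```text
t: 30.58
eef_pos: [0.5876, 0.4634, 0.0246]
ee_rot: [-1.572, 0.0, 3.017]
force: [0.9, 1.5, -0.3]
width: 0.0428
```

Emit:
move_arm --jaw '[1,1,1,1,1]' --pt "0 0 0.01" --pt "0 0 0.01" --pt "0 0 0.01" --pt "0 0 0.01" --pt "0 0 0.01" --roll '[0,0,0,0,0]'

```text
t: 31.2
eef_pos: [0.5812, 0.4141, 0.0243]
ee_rot: [-1.571, 0.0, 3.018]
force: [1.2, 0.9, 0.5]
width: 0.0431
```

```bash
python3 -c "
from h import *
lm('top','tin_center','tin')
plan([.573,.353,.02],173,1)
shot('top',190,350,190,310,'top13.png')
"
```

```text
top tin_center [(0.65, [0.565, 0.265, 0.046]), (0.6, [0.58, 0.388, 0.025]), (0.51, [0.569, 0.326, 0.02])]
top tin [(0.78, [0.576, 0.359, 0.019]), (0.63, [0.572, 0.359, 0.03]), (0.41, [0.561, 0.26, 0.002])]
t 31.35 pos [0.581  0.4136 0.0241] rot [-90.   -0.  172.9] q [ 0.89  0.59 -0.11 -0.   -0.87 -1.02] F [-0.4  0.7 -1. ] w 0.0429
[[0.0004, 0.0041, 0.0612]] [np.float64(-0.0024)]
```

View pics/top13.png

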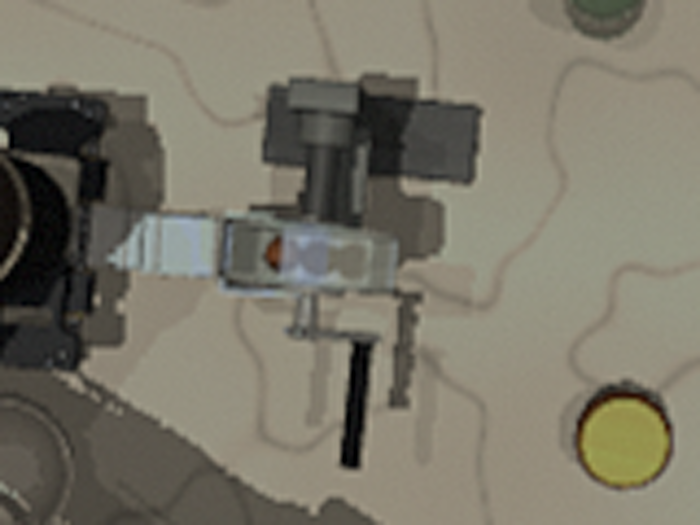

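Emit:
move_arm --jaw '[1,1,1,1,1]' --pt "0 0 0.01" --pt "0 0 0.01" --pt "0 0 0.01" --pt "0 0 0.01" --pt "0 0 0.01" --roll '[0,0,0,0,0]'

```text
t: 32.02
eef_pos: [0.5749, 0.3641, 0.0242]
ee_rot: [-1.571, -0.0, 3.017]
force: [-0.6, 1.9, -1.1]
width: 0.0433
```

```bash
python3 -c "
from h import *
lm('top','tin_center','tin')
lm('side','tin_center','tin')
plan([.573,.353,.02],173,1)
shot('top',190,350,190,310,'top14.png')
shot('side',200,440,220,420,'side14.png')
"
```

```text
top tin_center [(0.73, [0.457, 0.182, 0.248]), (0.58, [0.564, 0.272, 0.026]), (0.49, [0.557, 0.212, 0.044]), (0.48, [0.57, 0.336, 0.023])]
top tin [(0.5, [0.564, 0.308, 0.028]), (0.5, [0.567, 0.31, 0.023]), (0.46, [0.554, 0.208, 0.004])]
side tin_center [(0.81, [0.572, 0.335, 0.026]), (0.58, [0.564, 0.27, 0.02])]
side tin [(0.53, [0.565, 0.309, 0.022]), (0.52, [0.568, 0.309, 0.026])]
t 32.325 pos [0.5751 0.3651 0.0243] rot [-90.    0.  172.9] q [ 0.85  0.54 -0.2   0.   -0.83 -0.98] F [-0.7 -0.  -1.1] w 0.0428
[[0.0006, 0.0043, 0.0123]] [np.float64(-0.0017)]
```

View pics/top14.png

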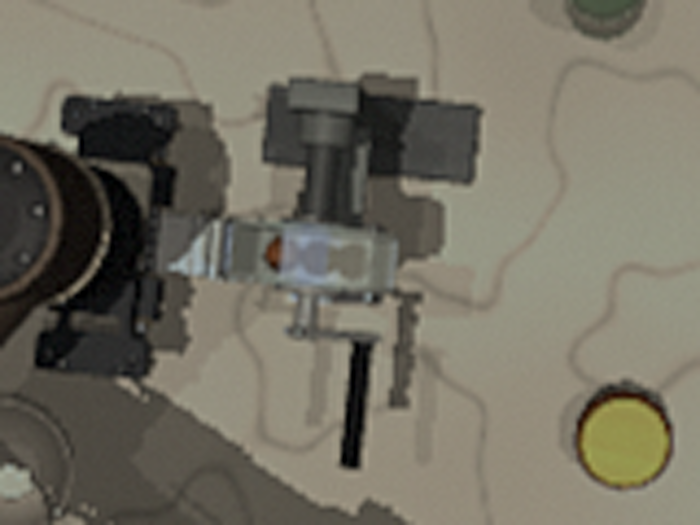

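View pics/side14.png

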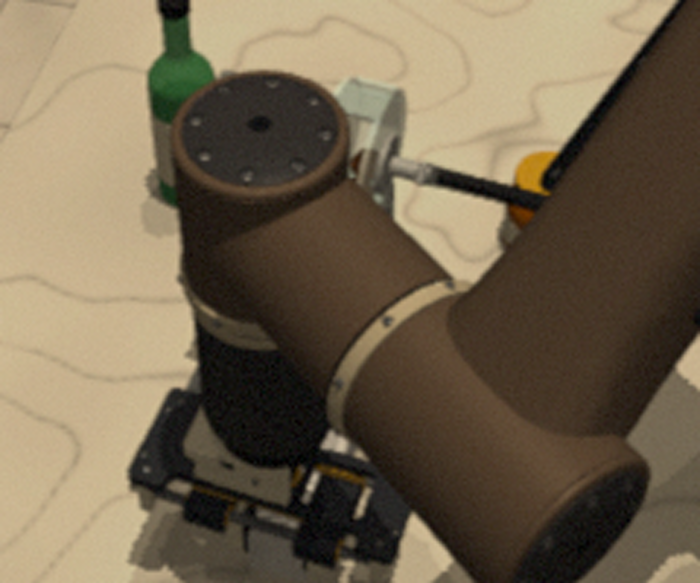

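Emit:
move_arm --jaw '[1,1,1,1,1]' --pt "0 0 0.005" --pt "0 0 0.005" --pt "0 0 0" --pt "0 0 -0.01" --pt "0 0 -0.03" --roll '[0,0,0,0,0]'

```text
t: 33.05
eef_pos: [0.579, 0.3946, 0.0244]
ee_rot: [-1.57, -0.0, 3.016]
force: [0.8, 0.5, -0.1]
width: 0.0429
```

Emit:
move_arm --jaw '[1,1,1,1,1]' --pt "0 0 -0.05" --pt "0 0 -0.05" --pt "0 0 -0.04" --pt "0 0 -0.01" --pt "0 0 0" --roll '[0,0,0,0,0]'

```text
t: 33.67
eef_pos: [0.5968, 0.5441, 0.0234]
ee_rot: [-1.57, -0.001, 3.018]
force: [0.2, -0.4, -0.7]
width: 0.0431
```

```bash
python3 -c "
from h import *
lm('top','tin_center','tin','spout')
plan([.573,.353,.02],173,1)
shot('top',190,350,190,310,'top15.png')
lm('side','tin_center','tin')
shot('side',200,440,220,420,'side15.png')
"
```

```text
top tin_center [(0.59, [0.594, 0.516, 0.02]), (0.4, [0.552, 0.204, 0.046])]
top tin [(0.53, [0.59, 0.485, 0.03]), (0.39, [0.549, 0.197, 0.004]), (0.28, [0.749, 0.013, -0.0])]
top spout [(0.94, [0.555, 0.205, 0.174]), (0.67, [0.39, -0.423, -0.003]), (0.4, [0.425, 0.003, 0.0])]
t 33.875 pos [0.5975 0.5425 0.0245] rot [-90.   -0.  172.8] q [ 0.98  0.71  0.14 -0.   -1.   -1.1 ] F [-0.1 -0.1 -0.1] w 0.043
[[0.0007, 0.0045, 0.191]] [np.float64(-0.0027)]
side tin_center [(0.73, [0.554, 0.205, 0.048]), (0.6, [0.594, 0.517, 0.026])]
side tin [(0.61, [0.554, 0.202, 0.001]), (0.52, [0.592, 0.488, 0.028])]
```

View pics/top15.png

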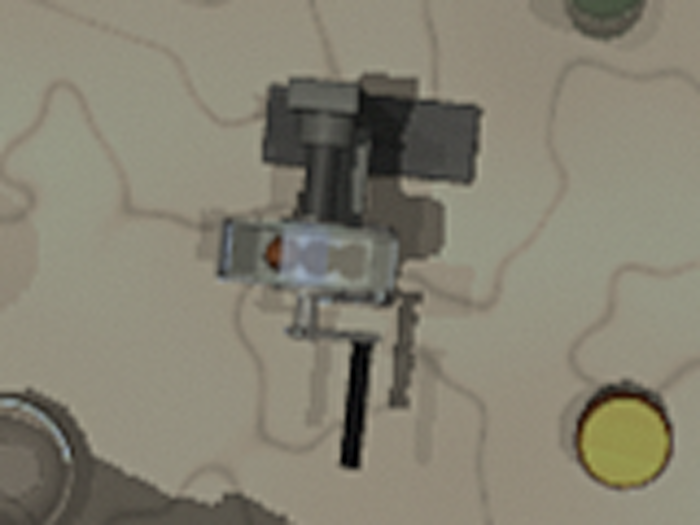

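View pics/side15.png

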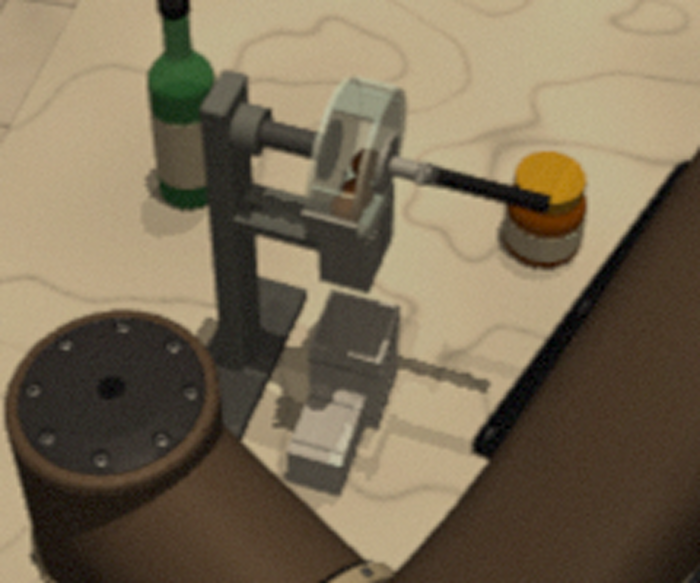

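```bash
python3 -c "
from h import *
k=700/240
for u,v,z in ((325,410,.043),(325,480,0),(340,395,.043),(290,470,0),(355,350,.09),(355,325,.09),(315,315,.09),(330,300,.09),(398,312,.09),(385,360,.09)): print(u,v,z,onz('side',200+u/k,220+v/k,z).round(3))
print((proj('side',[.5545,.2045,.09])-[200,220])*k)
shot('top',100,350,130,310,'top16.png')
"
```

```text
325 410 0.043 [0.566 0.255 0.043]
325 480 0 [0.559 0.289 0.   ]
340 395 0.043 [0.558 0.239 0.043]
290 470 0 [0.588 0.287 0.   ]
355 350 0.09 [0.549 0.228 0.09 ]
355 325 0.09 [0.554 0.205 0.09 ]
315 315 0.09 [0.586 0.202 0.09 ]
330 300 0.09 [0.578 0.185 0.09 ]
398 312 0.09 [0.523 0.185 0.09 ]
385 360 0.09 [0.524 0.232 0.09 ]
[353.80372272 324.77702933]
```

View pics/top16.png

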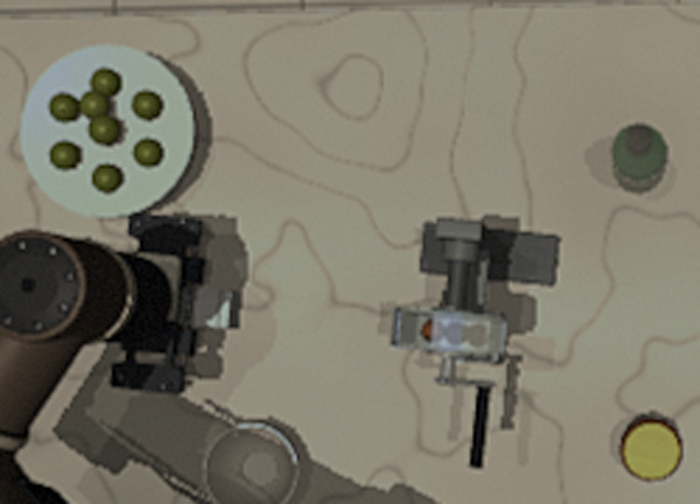

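Emit:
move_arm --jaw '[1,1,0.3,0,0]' --pt "0 0.006 0" --pt "0 0 0" --pt "0 0 0" --pt "0 0 0" --pt "0 -0.03 0" --roll '[0,0,0,0,0]'

```text
t: 34.8
eef_pos: [0.5957, 0.5418, 0.0446]
ee_rot: [-1.566, -0.004, 3.017]
force: [0.7, 0.5, 0.7]
width: 0.0674
```

Emit:
move_arm --jaw '[0,0,0,0,0]' --pt "0 -0.06 0" --pt "0 -0.06 0" --pt "0 -0.06 0" --pt "0 -0.06 0" --pt "0 -0.06 0" --roll '[0,0,0.1,0.17,0.17]'

```text
t: 35.42
eef_pos: [0.597, 0.5433, 0.3501]
ee_rot: [-1.571, -0.0, 2.572]
force: [1.6, 1.8, 0.0]
width: 0.0875
```

```bash
python3 -c "
from h import *
plan([.441,.1835,.37],84,8)
"
```

```text
t 35.425 pos [0.597  0.5433 0.3501] rot [-90.   -0.  147.4] q [ 0.98  0.56  0.61 -0.   -1.62 -1.55] F [1.6 1.8 0. ] w 0.0875
[[-0.0078, -0.0025, 0.0484], [-0.0144, -0.0025, 0.0469], [-0.0207, -0.0025, 0.0444], [-0.0267, -0.0025, 0.0411], [-0.0321, -0.0025, 0.0371]] [np.float64(0.1382), np.float64(0.1382), np.float64(0.1382), np.float64(0.1382), np.float64(0.1382)]
[[-0.0369, -0.0025, 0.0323], [-0.041, -0.0025, 0.0269], [-0.0442, -0.0024, 0.021]] [np.float64(0.1382), np.float64(0.1382), np.float64(0.1382)]
```

Emit:
move_arm --jaw '[0,0,0,0,0]' --pt "-0.008 -0.01 0.048" --pt "-0.0144 -0.01 0.047" --pt "-0.02 -0.005 0.0444" --pt "-0.0267 0 0.041" --pt "-0.032 0 0.037" --roll '[0.138,0.138,0.138,0.138,0.138]'

```text
t: 36.05
eef_pos: [0.5002, 0.3174, 0.3731]
ee_rot: [-1.571, -0.0, 1.883]
force: [0.0, -0.1, 0.4]
width: 0.0878
```

```bash
python3 -c "
from h import *
plan([.441,.1835,.37],84,4)
"
```

```text
t 36.05 pos [0.5002 0.3174 0.3731] rot [-90.   -0.  107.9] q [ 0.9   0.16  0.08 -0.   -1.48 -2.15] F [ 0.  -0.1  0.4] w 0.0878
[[-0.0273, 0.0008, 0.0244], [-0.0297, 0.0008, 0.0214], [-0.0318, 0.0007, 0.0182], [-0.0335, 0.0008, 0.0148]] [np.float64(0.1043), np.float64(0.1043), np.float64(0.1043), np.float64(0.1043)]
```

Emit:
move_arm --jaw '[0,0,0,0,0]' --pt "-0.027 0 0.024" --pt "-0.03 0 0.021" --pt "-0.032 0 0.018" --pt "-0.03 0.005 0.013" --pt "0 0 0" --roll '[0.104,0.104,0.104,0.104,0]'

```text
t: 36.67
eef_pos: [0.4443, 0.1866, 0.3687]
ee_rot: [-1.571, -0.001, 1.47]
force: [0.9, 0.2, 1.3]
width: 0.0875
```

```bash
python3 -c "
from h import *
plan([.441,.1835,.227],84,3)
shot('top',200,360,180,320,'top17.png')
lm('top','handle')
lm('side','handle')
"
```

```text
t 36.675 pos [0.4443 0.1866 0.3687] rot [-90.   -0.1  84.2] q [ 0.81 -0.03 -0.15 -0.   -1.45 -2.48] F [0.9 0.2 1.3] w 0.0875
[[-0.0012, 0.0472, 0.001], [-0.0011, 0.0472, 0.001], [-0.0012, 0.0473, 0.001]] [np.float64(0.0012), np.float64(0.0012), np.float64(0.0012)]
top handle [(0.85, [0.456, 0.18, 0.247]), (0.22, [0.556, 0.202, 0.17])]
side handle [(0.65, [0.455, 0.178, 0.24])]
```

View pics/top17.png

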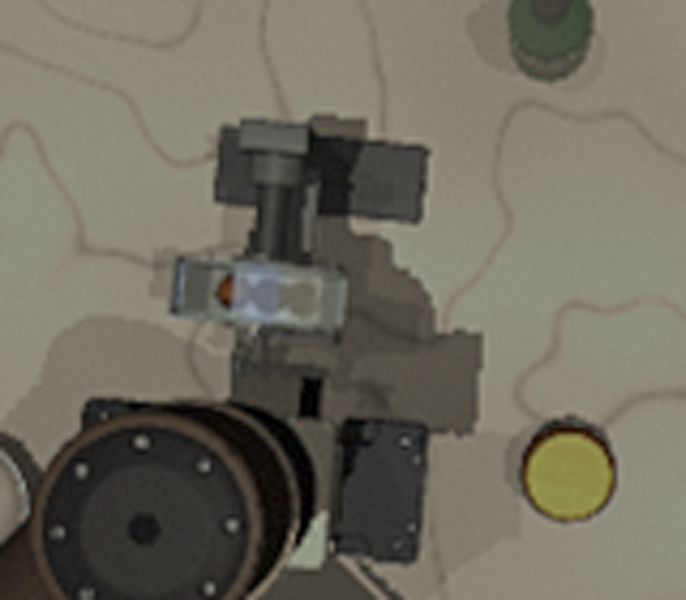

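Emit:
move_arm --jaw '[0,0,0,0,0]' --pt "-0.003 0.045 0.001" --pt "0 0.05 0.001" --pt "0 0.035 0" --pt "0 0.012 0" --pt "0 0 0" --roll '[0,0,0,0,0]'

```text
t: 37.55
eef_pos: [0.4432, 0.1858, 0.2262]
ee_rot: [-1.57, 0.001, 1.472]
force: [-0.5, -1.3, 0.4]
width: 0.0878
```

Emit:
move_arm --jaw '[0.4,0.7,1,1,1]' --pt "0 0 0" --pt "0 0 0" --pt "0 0 0" --pt "0 0 0" --pt "0 0 0" --roll '[0,0,0,0,0]' --grip_force 15

```text
t: 38.17
eef_pos: [0.443, 0.1855, 0.2263]
ee_rot: [-1.571, -0.0, 1.472]
force: [-0.4, -0.5, 0.6]
width: 0.0431
```

```bash
python3 -c "
from h import *
plan([.441,.1835,.227],84,3)
shot('side',270,450,230,380,'side17.png')
lm('top','handle')
"
```

```text
t 38.175 pos [0.443  0.1855 0.2263] rot [-90.   -0.   84.3] q [ 0.81  0.03 -0.4  -0.   -1.13 -2.48] F [-0.4 -0.5  0.6] w 0.0431
[[-0.0007, -0.0002, 0.0006], [-0.0007, -0.0002, 0.0006], [-0.0008, -0.0003, 0.0005]] [np.float64(0.0018), np.float64(0.0018), np.float64(0.0018)]
top handle [(0.83, [0.457, 0.181, 0.245])]
```

View pics/side17.png

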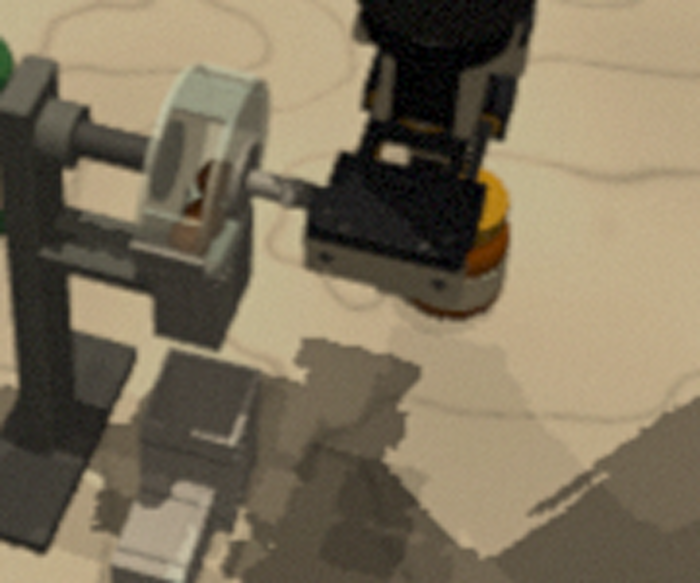

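Emit:
move_arm --jaw '[1,1,1,1]' --pt "0 0 0" --pt "0 0 0" --pt "0 0 0" --pt "0 0 0" --roll '[0,0,0,0]'

```text
t: 38.83
eef_pos: [0.442, 0.184, 0.2253]
ee_rot: [-1.569, 0.003, 1.471]
force: [-1.1, -6.0, -4.0]
width: 0.0134
```

Emit:
move_arm --jaw '[1,1,1,1,1]' --pt "-0.0068 -0.0073 0" --pt "-0.0052 -0.0085 0" --pt "-0.0034 -0.0094 0" --pt "-0.0015 -0.0099 0" --pt "0.0005 -0.01 0" --roll '[0,0,0,0,0]'

```text
t: 39.45
eef_pos: [0.4398, 0.1658, 0.2716]
ee_rot: [-1.568, 0.006, 1.471]
force: [-2.4, -12.9, -4.1]
width: 0.0134
```

```bash
python3 -c "
from h import *
plan([.441,.1835,.227],84,1)
shot('side',270,450,230,380,'side18.png')
lm('side','handle')
"
```

```text
t 39.45 pos [0.4398 0.1658 0.2716] rot [-89.8   0.3  84.3] q [ 0.78 -0.01 -0.34  0.   -1.25 -2.45] F [ -2.4 -12.9  -4.1] w 0.0134
[[0.0177, 0.0446, 0.0005]] [np.float64(0.0045)]
side handle []
```

View pics/side18.png

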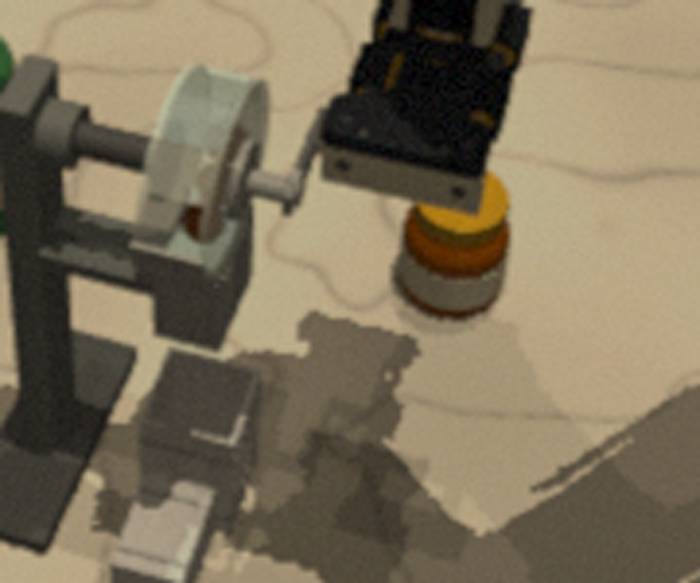

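Emit:
move_arm --jaw '[1,1,1,1,1]' --pt "0.0005 -0.0097 0" --pt "0.0034 -0.009 0" --pt "0.006 -0.0079 0" --pt "0.0075 -0.0066 0" --pt "0.0087 -0.005 0" --roll '[0,0,0,0,0]'

```text
t: 40.22
eef_pos: [0.4434, 0.1885, 0.3138]
ee_rot: [-1.573, 0.01, 1.47]
force: [-1.7, -14.7, 10.2]
width: 0.0146
```

```bash
python3 -c "
from h import *
plan([.441,.1835,.227],84,1)
shot('side',270,450,230,380,'side19.png')
"
```

```text
t 40.225 pos [0.4434 0.1885 0.3138] rot [-90.1   0.6  84.2] q [ 0.82 -0.01 -0.25  0.01 -1.34 -2.49] F [ -1.7 -14.7  10.2] w 0.0146
[[-0.0052, 0.0868, 0.0019]] [np.float64(0.0042)]
```

View pics/side19.png

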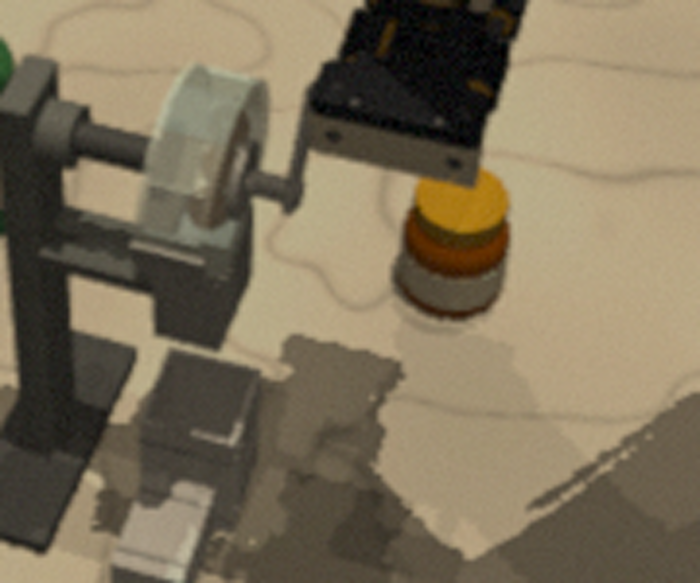

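Emit:
move_arm --jaw '[1,1,1]' --pt "0.007 -0.004 0" --pt "0.008 -0.002 0" --pt "0 0 0" --roll '[0,0,0]'

```text
t: 40.65
eef_pos: [0.4469, 0.2101, 0.3192]
ee_rot: [-1.576, -0.003, 1.472]
force: [-0.5, -3.3, 8.0]
width: 0.0137
```

```bash
python3 -c "
from h import *
plan([.441,.1835,.227],84,1)
shot('side',270,450,230,380,'side20.png')
lm('side','nut0','handle'); lm('top','nut0','handle')
"
```

```text
t 40.65 pos [0.4469 0.2101 0.3192] rot [-90.3  -0.1  84.3] q [ 0.84  0.   -0.22  0.   -1.34 -2.51] F [-0.5 -3.3  8. ] w 0.0137
[[-0.0271, 0.0922, 0.0032]] [np.float64(0.0059)]
side nut0 []
side handle []
top nut0 []
top handle [(0.79, [0.46, 0.212, 0.334]), (0.58, [0.391, -0.425, -0.003])]
```

View pics/side20.png

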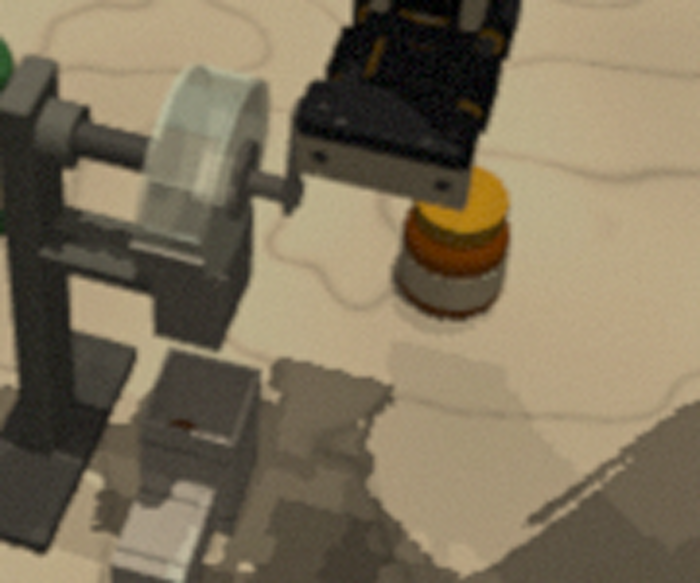

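Emit:
move_arm --jaw '[0.8,0.5,0.2,0,0]' --pt "0 0 0" --pt "0 0 0" --pt "0 0 0" --pt "0 0 0" --pt "0 0 0" --roll '[0,0,0,0,0]'

```text
t: 41.62
eef_pos: [0.4454, 0.2101, 0.3154]
ee_rot: [-1.571, 0.0, 1.472]
force: [0.5, 0.2, 1.1]
width: 0.0518
```

```bash
python3 -c "
from h import *
plan([.441,.1835,.227],84,1)
lm('top','handle')
"
```

```text
t 41.625 pos [0.4454 0.2101 0.3154] rot [-90.    0.   84.3] q [ 0.84  0.   -0.23 -0.   -1.34 -2.51] F [0.5 0.2 1.1] w 0.0518
[[-0.0269, 0.0884, 0.0017]] [np.float64(0.0056)]
top handle []
```

Emit:
move_arm --jaw '[0,0,0,0,0]' --pt "0 0 0" --pt "0 0 0" --pt "0 -0.03 0" --pt "0 -0.05 0" --pt "0 -0.055 0" --roll '[0,0,0,0,0]'

```text
t: 42.35
eef_pos: [0.4451, 0.2098, 0.4517]
ee_rot: [-1.57, 0.001, 1.472]
force: [0.7, 1.2, 0.3]
width: 0.0875
```

Emit:
move_arm --jaw '[0,0,0,0,0]' --pt "-0.04 0 0" --pt "-0.06 0 0" --pt "-0.06 0 0" --pt "-0.06 0 0" --pt "-0.03 0 0" --roll '[0,0,0,0,0]'

```text
t: 42.98
eef_pos: [0.4198, -0.041, 0.4511]
ee_rot: [-1.572, -0.0, 1.47]
force: [0.7, 0.8, -0.2]
width: 0.0877
```

```bash
python3 -c "
from h import *
plan([.441,.1835,.227],84,1)
lm('top','handle','tin_center','tin','jar','bottle','bowl','mill','spout')
shot('top',200,360,180,320,'top21.png')
lm('side','handle','tin_center','tin','nut0','jar')
shot('side',270,420,240,370,'side21.png')
"
```

```text
t 42.975 pos [ 0.4198 -0.041   0.4511] rot [-90.1  -0.   84.2] q [ 0.37 -0.15 -0.07  0.   -1.65 -2.05] F [ 0.7  0.8 -0.2] w 0.0877
[[0.2255, 0.2241, 0.0015]] [np.float64(0.0039)]
top handle [(0.75, [0.46, 0.209, 0.33])]
top tin_center [(0.79, [0.595, 0.516, 0.021]), (0.49, [0.555, 0.206, 0.045])]
top tin [(0.68, [0.591, 0.483, 0.025]), (0.61, [0.552, 0.197, 0.001])]
top jar [(0.52, [0.421, 0.0, 0.002])]
top bottle [(0.88, [0.749, 0.014, -0.002]), (0.71, [0.407, 0.462, -0.004]), (0.32, [0.42, 0.005, 0.004])]
top bowl [(0.78, [0.407, 0.46, -0.002])]
top mill [(0.94, [0.392, -0.424, -0.002])]
top spout [(0.73, [0.553, 0.204, 0.172])]
side handle [(0.63, [0.458, 0.203, 0.33])]
side tin_center [(0.61, [0.553, 0.203, 0.051]), (0.56, [0.564, 0.263, 0.019]), (0.31, [0.458, 0.206, 0.329]), (0.27, [0.555, 0.201, 0.0])]
side tin [(0.73, [0.591, 0.489, 0.023]), (0.67, [0.555, 0.202, -0.003]), (0.56, [0.562, 0.303, 0.023])]
side nut0 [(0.37, [0.39, -0.424, -0.005])]
side jar [(0.73, [0.422, 0.004, -0.001])]
```

View pics/side21.png

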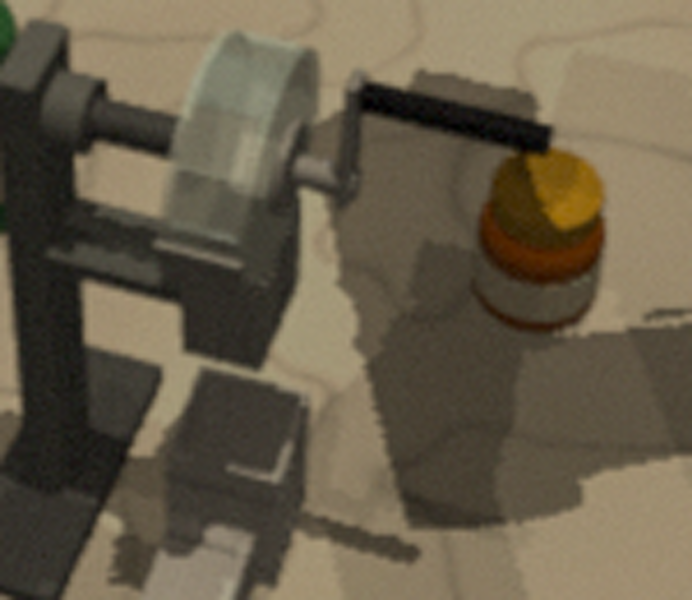

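View pics/top21.png

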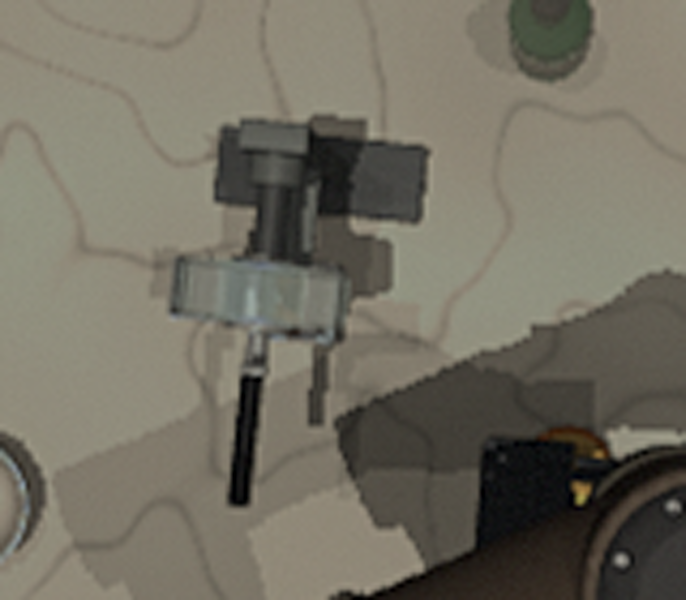

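```bash
python3 -c "
from h import *
from station import arm
import cv2
f=arm.grab_frame('side')
c=f['pixels'][270:380,290:350]
g=cv2.resize(c,None,fx=5.4,fy=5.4,interpolation=cv2.INTER_CUBIC)
g=np.clip((g/255.)**.5*255*1.1,0,255).astype('uint8')
cv2.imwrite('pics/side22.png',g)
for t in ('nut0',): print([(round(d['p'],2),np.round(d['position'],3)) for d in arm.recognise(f,t)])
# handle end pixels for several angles
for th in(-.2,-.1,0,.1,.2):
    yd=np.array([-.9945,.1045,0]);xd=np.array([.1045,.9945,0]);A=np.array([.5545,.2025,.28])
    P=[A+yd*o+.05*(-np.sin(th)*xd+np.cos(th)*np.array([0,0,1])) for o in(.051,.133)]
    print(th,[((proj('side',p)-[270,240])*692/150).round(0) for p in P],[((proj('top',p)-[200,180])*4.29).round(0) for p in P])
print([((proj('top',A+yd*.051)-[200,180])*4.29).round(0)],((proj('side',A+yd*.051)-[270,240])*692/150).round(0))
"
```

```text
[(0.41, array([0.551, 0.203, 0.062]))]
-0.2 [array([351., 116.]), array([541., 161.])] [array([229., 371.]), array([217., 503.])]
-0.1 [array([354., 107.]), array([544., 152.])] [array([237., 372.]), array([225., 503.])]
0 [array([357.,  99.]), array([546., 143.])] [array([245., 372.]), array([233., 504.])]
0.1 [array([360.,  92.]), array([549., 135.])] [array([253., 373.]), array([241., 505.])]
0.2 [array([363.,  85.]), array([551., 129.])] [array([261., 374.]), array([249., 505.])]
[array([255., 372.])] [352. 180.]
```

View pics/side22.png

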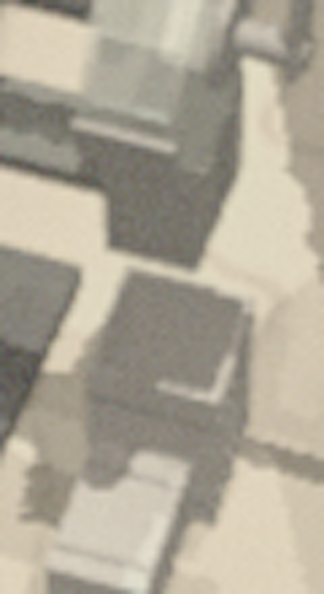

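```bash
python3 -c "
from h import *
from station import arm
import cv2
acc=0
for i in range(8):
    f=arm.grab_frame('side'); acc=acc+f['pixels'].astype(float)
    if i<4: print([[(round(d['p'],2),np.round(d['position'],3).tolist()) for d in fn(f,t)] for fn in (arm.recognise,arm.landmark_of) for t in('nut0',)])
c=(acc/8)[285:350,295:345]
g=cv2.resize(c,None,fx=9,fy=9,interpolation=cv2.INTER_CUBIC)
g=np.clip((g/90.)**.7*255,0,255).astype('uint8')
cv2.imwrite('pics/side23.png',g)
h=c[...,2]-c[...,0]; print(np.round(h[::3,::3]).astype(int))
f=arm.grab_frame('top')
print([[(round(d['p'],2),np.round(d['position'],3).tolist()) for d in fn(f,t)] for fn in (arm.recognise,arm.landmark_of) for t in('nut0',)])
print(arm.get_state()['t'])
"
```

```text
[[(0.19, [0.538, 0.215, 0.318])], []]
[[(0.36, [0.62, 0.21, 0.241])], []]
[[], [(0.52, [0.421, 0.0, -0.0])]]
[[], []]
[[21 39 45 42 23 22 22 18 17 18 12 12 11 14 41 39 18]
 [ 8 14 14 16 18 18 20 17 17 17 13 12 13 16 42 46 28]
 [ 9  8  8 14 13 13 13 15 15 15 13 13 11 17 45 45 29]
 [11 10  9  9 17 23 21 15 12 13 13 12  8 17 45 44 32]
 [14 16 14 10  9  8  9 13 20 19 12 10  9 22 42 45 36]
 [ 7 11 13 12  8 10  9  8 10 10 13 12  8 25 42 43 34]
 [46 30 17  7  6 10 10  9  8 10 12 10  8 36 43 42 43]
 [45 47 47 47 43  9 11  9 10 10 10 11 13 42 42 43 44]
 [46 48 48 47 46 11 11 10 10  9 10  9 34 42 43 44 44]
 [47 46 46 46 46 12  8 10 10 10 10 11 42 43 44 44 44]
 [44 46 47 46 45 16 10  9 10 10  8 33 44 42 43 43 44]
 [10 12 29 40 43 44 41 32 23 12  9 43 46 43 43 44 44]
 [11 12 14 13 43 43 19 14 17 29 37 42 44 44 42 45 45]
 [10 12 12 35 44 42 11 14 13 12 12 12 25 35 45 44 44]
 [11 11  8 44 42 26 11 12 12 13 12 12 13 16 40 39 40]
 [12 12 31 42 41 12 12 12 12 12 13 14 14 15 35 34 39]
 [12  9 45 46 23 12 13 13 12 13 12 14 14 14 32 39 40]
 [ 6 24 46 35 15 11 13 13 12 14 13 13 19 11 34 38 41]
 [ 5 22 27 25 12 14 13 13 14 13 15 13 27 11 37 39 42]
 [ 8 25 26 24 11 13 14 12 15 22 23 20 20 14 37 38 42]
 [22 25 26 25 14 12 12 11 12 13 13 13 15 14 39 40 41]
 [28 28 28 28 13 12 14 13 14 14 11 12 13 14 40 38 38]]
[[], [(0.42, [0.553, 0.204, 0.172]), (0.22, [0.462, 0.21, 0.332])]]
44.875
```

View pics/side23.png

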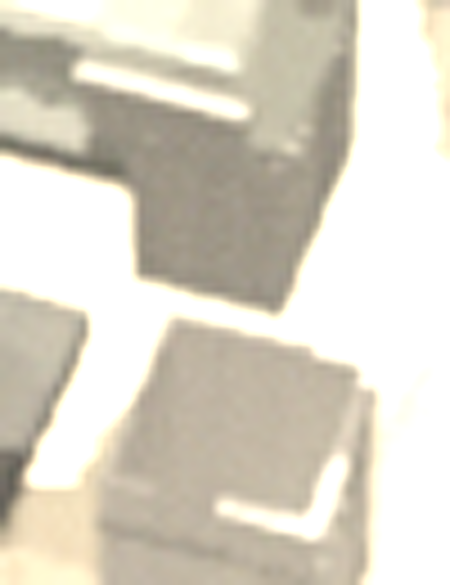

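```bash
python3 -c "
from h import *
from station import arm
import cv2
for z in (.17,.182,.195,.21,.23,.28): print(z,proj('side',[.5545,.2025,z]).round(1),proj('side',[.553,.185,z]).round(1))
f=arm.grab_frame('side');c=f['pixels'][235:345,280:370]
o=cv2.imread('pics/side0.png')[235:345,280:370]
g=np.hstack([cv2.resize(x,None,fx=4.4,fy=4.4,interpolation=cv2.INTER_CUBIC) for x in (o,c)])
g=np.clip((g/200.)**.7*255,0,255).astype('uint8')
cv2.imwrite('pics/side24.png',g)
"
```

```text
0.17 [321.8 308.1] [324.1 302.2]
0.182 [321.9 304.5] [324.2 298.6]
0.195 [321.9 300.6] [324.3 294.7]
0.21 [322. 296.] [324.4 290.1]
0.23 [322.1 289.7] [324.5 283.8]
0.28 [322.3 273.2] [324.8 267.4]
```

View pics/side24.png

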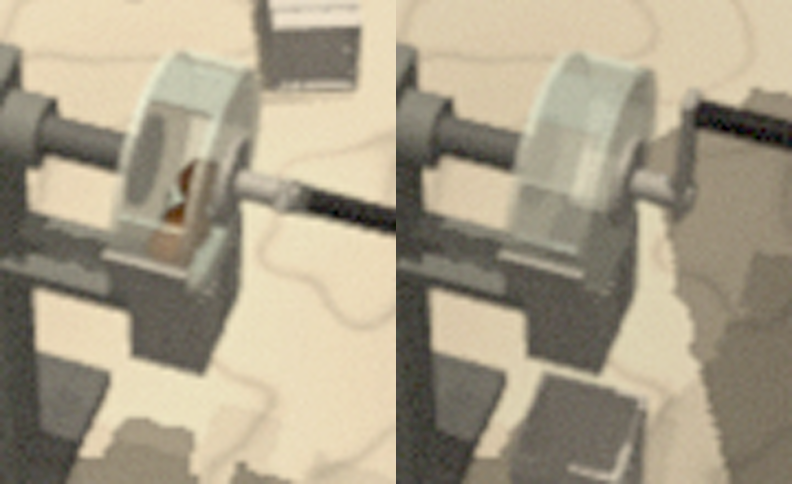

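```bash
python3 -c "
from station import arm
print(arm.get_state()['force'],arm.get_state()['t']); print(arm.job_done())"
```

```text
[-0.25671017  0.66671594 -0.77949236] 44.925
the job is handed in; nothing more can be done
None
```

I handed the job in at about 45 s. The tin stands under the spout and the drum's port faces down, but I could not see all three walnuts in the tin.

**What I did:**
- I lifted the largest tin lightly near its mouth so its foot swung down, then stood it upright on the +x side of the dispenser and let go.
- The gripper only points down, so its body could not reach under the spout. I pushed the tin in using the two smaller look-alike tins as an extension. One still lies against the tin and the other lies further out on the counter.
- I gripped the crank handle and turned the drum from about 2.4 rad to about 0, then released it and backed the arm away from everything.

**Last checks:**
- **Tin:** it is upright. The networks put its centre at about (0.554, 0.205), within about 5 mm of the spout axis.
- **Drum:** from the handle's position in both pictures, the angle is about 0.08 rad (limit 0.25).
- **Bystanders:** in the last top view the jar, bottle, bowl and mill read within about 5 mm of the start. Only the top view gave all four, and the jar and bottle readings had no first-picture match from that camera.
- **Walnuts:** the clear drum looks empty, and no walnut shows on the counter. One walnut showed in the tin right after the turn. In the final pictures none can be seen: by my geometry, walnuts on the tin's floor are just out of the side camera's view. The networks' last walnut reports were weak and did not agree. I therefore infer that all three are in the tin, and one caught low in the spout is not fully ruled out.
- **Forces:** the wrist force briefly reached about 18 N while turning the crank, well below the limit.

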